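# Empty the nozzle bin of the bakery organiser into the washing tub

## Robot

A 6-joint arm with a two-finger parallel gripper is mounted at the origin on the work surface. World frame = base frame: x ahead of the robot, y to its left, z up, the work surface at z = 0. Lengths are in mm, angles in degrees, forces in N, time in s.
With the tool pointing down it reaches from about 350 to 850 mm from the base axis. Payload 8.1 kg.
Tool frame: the origin (TCP) lies midway between the tips of the shut fingers; the grasp point (between the pads) lies 19 mm behind it; z points along the fingers, y is the line along which they close (so a half turn about z gives the same grasp; the last joint's range is limited). The gripper opens to 85 mm and grips with 20 to 120 N. Pads are 22 mm wide; open, the fingers measure 114 mm over their backs; the gripper's body (76 mm by 85 mm) begins 54 mm behind the grasp point. The pads swing forward as they close: fully open they stand 13 mm farther back than shut.
Start: joints at [-69.294, 7.471, 85.268, -0, 87.261, -4.893], TCP at [259.269, -541.096, 208.992] pointing down, gripper open.
Joint ranges: [-169.43, 169.43], [-51.17, 129.36], [1.28, 143.12], [-76.62, 256.62], [0, 156.53], [-152.29, 152.29]. Speed limits (degrees/s): [136.94, 136.94, 159.86, 180, 180, 180].

## Interface

Orientations are given as [roll, pitch, yaw] about the fixed x, y, z axes, in that order (R = Rz(yaw) Ry(pitch) Rx(roll)).
In Python, from bench import sense, snapshot, camera_params, hand_in, masks_of, pinpoint gives the robot as it stands.
- The arm moves only by the tool step_arm, never from a script. Its argument "targets" is a list of rows, each an object with "angular": the turn, a rotation vector about the tool's x, y, z scaled (see below), a list of three; "dp": the shift along the tool's x, y, z scaled (see below), a list of three; "fingers": the closure, from 0 (fully open) to 1 (shut). A call has exactly 8 rows; each row is the pose to reach, as a shift and turn from the pose commanded when the call began, along the tool's axes at that moment, turning the shorter way round; what a row does not reach only later rows make up. The controller multiplies each number of a shift by 0.2 m and each number of a turn by 180 degrees. A row lasts 1/8 s, in which the tool goes at most 62.5 mm and 10.7 degrees, less where a joint would pass 70% of its speed; a pose out of reach is approached as far as the arm can. A call with a number of a shift or a turn outside -1 to 1 is refused whole. A call with a gripper value outside its range is refused whole. The fingers move at their own pace and stop on an object; "newtons" is the grip in N (left out, the last holds). Time passes only in rows, so rows that repeat a pose let the fingers close, or fill a call up. It gives the time, the measured TCP pose, the force, the opening and the grip force at its end, in the units of the state.
- sense(): the state, without advancing time (a new reading comes with each control period).
- snapshot(name): name is "scene" or "top" or "wrist"; returns the picture (420x560x3 uint8, blue, green, red); there is no depth.
- camera_params(name): a dict with "vfov" (degrees; the focal length in pixels is half the picture's height over the tangent of half this angle, whatever the lens; pixels are square), "cx", "cy" (the principal point, pixels), "R" (3x3) and "t" (3): a world point X has camera coordinates R X + t. Camera axes: x right, y down, z forward; pixel columns grow to the right and rows downward; lengths in mm; the calibration is good to about 2 mm. The wrist camera is an equidistant fisheye: a pixel r from the principal point sees the ray r / f radians off the axis. A picture is of the moment at which its call begins: read the wrist's pose just before it. camera_params takes no time and is no camera call; for the wrist camera it gives the pose at the moment of the call.
- hand_in(): hands the job in; it is judged then, once.
Trained networks look in the newest picture that a camera, given by its name, has taken for a name from the list of things; names that differ only in an ending like _2 or _b are one class to them, and where a whole thing is asked for, a point or a joint stands for the part that bears it (a point fixed in the world has none). Each returns a list of dicts, best first, with "conf" (0 to 1); they miss things now and then, are a little off and sometimes report something else, mostly with a low value. They report only what shows in the picture. A call takes as long as a camera call. They do not tell look-alikes from the thing itself.
- masks_of(camera, label): "pixels" (420x560 bool, what is visible of it) and "at" ([column, row] in pixels, amid what is visible of it).
- pinpoint(camera, label): "at" ([column, row] in pixels: a listed point, or the origin of a listed thing).
The state is a dict: "time": time; "joint_pos": joint angles; "qd": joint speeds; "joint_efforts": joint torques, N m; "tool_pos": TCP position; "tcp_rot": TCP orientation; "ft_force": force on the tool from outside, world axes, zero at the start; "wrist_torque": the same for the moment, N m; "finger_gap": finger opening in mm; "grip_force": force on a finger pad.
Only numpy, scipy, OpenCV 4.12 (cv2) and the standard library are available. Lean on these libraries where they do the work, as an engineer would, in place of code of your own. Each camera call takes 0.05 s, during which the arm holds its last target. There are 200 camera calls.

## Task

Press the catch paddle in front of the organiser bin that holds the three piping nozzles so that this bin springs up by itself, lift it straight up and level out of the organiser by its cross bar, stand it upright on the bench with the nozzles still in it and let go. Then take it again by the slanting tab at its back, tip all three nozzles into the white washing tub, and finally stand the empty bin upright on the bench again, clear of the organiser and the tub, and let go. Leave the other two bins latched in the organiser and do not knock the jar, the cup or the scraper out of place.

Things in the scene. Friction and masses are not known exactly. Their poses are not given: they have to be found in the camera images.
- organiser: Fixed metal frame, origin on the bench under the middle of the middle bay; +x = front (paddle side), z up. Three bays at y = -64, 0, 64 mm, walls 62 mm high, 1.5 mm clear round each bin. A backboard 112 mm high at x = -100 mm bars a tilted hand. Sprung bay floors push up with 5 to 7 N; latched, a bin's underside is at z = 22 mm; freed, it springs up to 36 mm and stays.
- paddle0 (a point): Press point, 67 mm up, on the catch paddle of the bay at organiser y = -64 mm: steel plate 32 mm wide (y), reaching 17 mm to the front and 28 mm back of this point; its hook behind is 5 mm higher. Hinged 37 mm behind and 25 mm below. Pressed down 6 to 9 mm (4 to 10 N; it drags forwards a little) it frees that bay's bin, which stays up; stop at 14 mm; springs back.
- paddle1 (a point): The same point on the same kind of catch paddle, for the bay at organiser y = 0 mm.
- paddle2 (a point): The same point on the same kind of catch paddle, for the bay at organiser y = 64 mm.
- bin_nozzles: Stainless bin with three loose nozzles, in any bay. Open box 115 (x) x 57 (y) x 45 mm high, 3 mm walls, 0.17 to 0.32 kg. Origin: centre of underside; +x = its front (in its bay: as the organiser's), z up. Inside, a 39 degree ramp climbs from the floor at x = 5 mm to the front rim, so contents slide out when it is tipped front-down by 90 degrees or more. A 6 mm lip sticks out at the front rim.
- bin_nozzles_bar (a point): Middle of that bin's lifting bar: round, 10 mm thick, 51 mm long, along the bin's y, over the centre of mass at bin x = -18, z = 70 mm (20 mm clear above the rim), between two 12 mm wide uprights. Pinched across (along bin x) the bin hangs level from it but turns about it: good for lifting, no good for tipping. Axes as the bin's.
- bin_nozzles_tab (a point): Grip point of that bin's tipping tab, at bin x = -75, z = 61.5 mm: plate 8 mm thick, 32 mm wide (y), rising from the back rim up and backwards at 45 degrees; it ends 18 mm beyond this point and meets the rim 25 mm before it. Pinch it across its thickness, the hand leaning back 45 degrees, fingers pointing forward and down along the plate. Axes as the bin's.
- bin_nozzles_spout (a point): Middle of that bin's front rim (bin x = 57.5, z = 45 mm), over which the contents slide out. Axes as the bin's.
- bin_press: A stainless insert bin of exactly the same shape and size as bin_nozzles (same origin and axes). It holds a round wooden tart press with a knob. Must stay latched.
- bin_rods: A stainless insert bin of exactly the same shape and size as bin_nozzles (same origin and axes). It holds three short wooden rods. Must stay latched.
- nozzle0_mid (a point): Point inside a loose steel piping nozzle: a cone 30 mm high, 21 mm across at its wide end, 9 mm at its tip, 18 g; the point lies on the axis 12 mm from the wide end. z: from the wide end to the tip.
- nozzle1_mid (a point): Point inside a loose steel piping nozzle: a cone 30 mm high, 21 mm across at its wide end, 9 mm at its tip, 18 g; the point lies on the axis 12 mm from the wide end. z: from the wide end to the tip.
- nozzle2_mid (a point): Point inside a loose steel piping nozzle: a cone 30 mm high, 21 mm across at its wide end, 9 mm at its tip, 18 g; the point lies on the axis 12 mm from the wide end. z: from the wide end to the tip.
- tub: White plastic washing tub, fixed to the bench: open box 220 x 220 mm, 55 mm high, 5 mm walls. Origin: centre of its underside on the bench, z up.
- jar: Closed glass jar, 80 mm across, 120 mm high, standing. Origin: centre of its underside. Leave it alone.
- cup: White open cup, 76 mm across, 85 mm high, standing. Origin: centre of its underside. Leave it alone.
- scraper: Dough scraper lying flat: steel blade 75 x 110 mm, 4 mm thick, with a 16 mm thick wooden grip along one edge. Origin: centre of the blade's underside. Leave it alone.
Mind the look-alikes: they are no part of the job. What is shaped like the bin_rods but green or purple is not meant.

How it is judged (in metres and radians):
On the way, in this order (a step that is already met when the one before it is completed fails the run):
1. the nozzle bin has been released and stands sprung up in its bay, not held (z of bin_nozzles in the frame of organiser between 0.031 and 0.04 m and contact force between the fingers and bin_nozzles below 0.1 N and angle between bin_nozzles's own z axis and vertical below 0.15 rad and linear speed of bin_nozzles below 0.03 m/s), for 0.1 s.
2. it is lifted level by its bar, clear of the organiser's walls, nozzles in it (z of bin_nozzles in the frame of organiser above 0.066 m and horizontal distance between bin_nozzles and organiser below 0.11 m and angle between bin_nozzles's own z axis and vertical below 0.3 rad and contact force between the fingers and bin_nozzles above 0.3 N and distance between the grasp point and bin_nozzles_bar below 0.035 m and x of nozzle0_mid in the frame of bin_nozzles between -0.0575 and 0.0575 m and y of nozzle0_mid in the frame of bin_nozzles between -0.0285 and 0.0285 m and z of nozzle0_mid in the frame of bin_nozzles between 0 and 0.05 m and x of nozzle1_mid in the frame of bin_nozzles between -0.0575 and 0.0575 m and y of nozzle1_mid in the frame of bin_nozzles between -0.0285 and 0.0285 m and z of nozzle1_mid in the frame of bin_nozzles between 0 and 0.05 m and x of nozzle2_mid in the frame of bin_nozzles between -0.0575 and 0.0575 m and y of nozzle2_mid in the frame of bin_nozzles between -0.0285 and 0.0285 m and z of nozzle2_mid in the frame of bin_nozzles between 0 and 0.05 m), for 0.05 s.
3. it stands upright on the bench clear of the organiser, let go, nozzles still in it (height (world z) of bin_nozzles between -0.003 and 0.006 m and angle between bin_nozzles's own z axis and vertical below 0.08 rad and contact force between the fingers and bin_nozzles below 0.1 N and linear speed of bin_nozzles below 0.02 m/s and angular speed of bin_nozzles below 0.2 rad/s and horizontal distance between bin_nozzles and organiser above 0.13 m and x of nozzle0_mid in the frame of bin_nozzles between -0.0575 and 0.0575 m and y of nozzle0_mid in the frame of bin_nozzles between -0.0285 and 0.0285 m and z of nozzle0_mid in the frame of bin_nozzles between 0 and 0.05 m and x of nozzle1_mid in the frame of bin_nozzles between -0.0575 and 0.0575 m and y of nozzle1_mid in the frame of bin_nozzles between -0.0285 and 0.0285 m and z of nozzle1_mid in the frame of bin_nozzles between 0 and 0.05 m and x of nozzle2_mid in the frame of bin_nozzles between -0.0575 and 0.0575 m and y of nozzle2_mid in the frame of bin_nozzles between -0.0285 and 0.0285 m and z of nozzle2_mid in the frame of bin_nozzles between 0 and 0.05 m), for 0.3 s.
4. it is taken up again by its tab and tipped, and all three nozzles are in the tub (angle between bin_nozzles's own z axis and vertical above 0.9 rad and contact force between the fingers and bin_nozzles above 0.3 N and distance between the grasp point and bin_nozzles_tab below 0.04 m and x of nozzle0_mid in the frame of tub between -0.105 and 0.105 m and y of nozzle0_mid in the frame of tub between -0.105 and 0.105 m and height (world z) of each of nozzle0_mid, nozzle1_mid, nozzle2_mid below 0.055 m and x of nozzle1_mid in the frame of tub between -0.105 and 0.105 m and y of nozzle1_mid in the frame of tub between -0.105 and 0.105 m and x of nozzle2_mid in the frame of tub between -0.105 and 0.105 m and y of nozzle2_mid in the frame of tub between -0.105 and 0.105 m), for 0.05 s.
At the end, for the whole second after the job is handed in: All three nozzles lie inside the tub. The nozzle bin stands upright on the bench (within 6 mm, tilt under 0.08 rad), at rest, untouched, its origin over 130 mm from the organiser's and over 120 mm from the tub's. The other two bins are still latched in their bays (underside 18 to 28 mm up) (height (world z) of bin_nozzles between -0.003 and 0.006 m and angle between bin_nozzles's own z axis and vertical below 0.08 rad and contact force between the fingers and bin_nozzles below 0.1 N and linear speed of bin_nozzles below 0.02 m/s and angular speed of bin_nozzles below 0.2 rad/s and horizontal distance between bin_nozzles and organiser above 0.13 m and x of nozzle0_mid in the frame of tub between -0.105 and 0.105 m and y of nozzle0_mid in the frame of tub between -0.105 and 0.105 m and height (world z) of each of nozzle0_mid, nozzle1_mid, nozzle2_mid below 0.055 m and x of nozzle1_mid in the frame of tub between -0.105 and 0.105 m and y of nozzle1_mid in the frame of tub between -0.105 and 0.105 m and x of nozzle2_mid in the frame of tub between -0.105 and 0.105 m and y of nozzle2_mid in the frame of tub between -0.105 and 0.105 m and horizontal distance between bin_nozzles and tub above 0.12 m and z of bin_press in the frame of organiser between 0.018 and 0.028 m and horizontal distance between each of bin_press, bin_rods and organiser below 0.08 m and z of bin_rods in the frame of organiser between 0.018 and 0.028 m).
It fails at once if another bin was released (z of any of bin_press, bin_rods in the frame of organiser above 0.031 m).
It fails at once if the nozzle bin was tilted by more than 0.3 rad while still in the organiser (z of bin_nozzles in the frame of organiser below 0.062 m and horizontal distance between bin_nozzles and organiser below 0.085 m and angle between bin_nozzles's own z axis and vertical above 0.3 rad).
It fails at once if the jar, cup or scraper was pushed more than 40 mm or knocked over (distance of any of jar, cup, scraper from where it was at the start of the episode above 0.04 m or angle between any of jar, cup's own z axis and vertical above 0.5 rad).
It also fails if it takes over 72 s, if anything falls off the work surface, if the arm or the gripper's body presses on something with over 40 N, if the wrist force passes 120 N, or if a joint passes its speed limit or range.

## Working session

There is one attempt and no reset: what is moved stays moved. The work goes in short steps, Python scripts to look and compute and a tool call to move; the robot and the scene stay as the last step left them, time stands still between calls to the robot, and variables do not carry over. Pictures are saved under pics/ and viewed, at most 10 in all, crops included, and the job is handed in when it is done.

Besides the shell and the picture viewer there is one more tool, called by a JSON object that holds its "op" and its "data", one argument or row to a line. step_arm: Moves the arm, as the interface text tells. Its arguments: {"type":"object","properties":{"targets":{"type":"array","items":{"type":"object","properties":{"angular":{"type":"array","items":{"type":"number","minimum":-1,"maximum":1}},"dp":{"type":"array","items":{"type":"number","minimum":-1,"maximum":1}},"fingers":{"type":"number"}}}},"newtons":{"type":"number"}},"required":["targets"]}

```bash
mkdir -p pics; ls; python3 - <<'E'
from bench import *
import cv2,numpy as np
print(sense())
a=snapshot("scene");b=snapshot("top")
cv2.imwrite("pics/a.png",a);cv2.imwrite("pics/b.png",b)
for c in("scene","top","wrist"):print(c,camera_params(c))
for c in("scene","top"):
  for l in["organiser","paddle0","paddle1","paddle2","bin_nozzles","bin_nozzles_bar","bin_nozzles_tab","bin_press","bin_rods","tub","jar","cup","scraper","nozzle0_mid"]:
    print(c,l,[(np.round(d["at"],1).tolist(),round(d["conf"],2)) for d in pinpoint(c,l)][:4])
E
```

```text
pics
{'time': 0.0, 'joint_pos': array([-6.92949181e+01,  7.51431793e+00,  8.53295359e+01,  7.80498168e-04,
        8.72625552e+01, -4.89170469e+00]), 'qd': array([-0.0247086 , -0.11503754, -0.01612584,  0.02733029, -0.02941442,
        0.04573866]), 'joint_efforts': array([-7.83723663e-04, -5.69404793e+01, -5.00550914e+01, -4.26127663e-04,
        1.48858828e-02,  2.52507715e-05]), 'tool_pos': array([ 259.04701445, -540.53562701,  207.95026083]), 'tcp_rot': array([-1.79894045e+02, -9.85047283e-03,  2.55967395e+01]), 'ft_force': array([-0.29240297, -0.7510498 , -0.08445982]), 'wrist_torque': array([0.01088406, 0.02888659, 0.04137315]), 'grip_force': 0.0, 'finger_gap': 85.09023778257873}
scene {'vfov': 43.94914266618938, 'cx': 285.58828555650854, 'cy': 211.5661456003099, 'R': array([[ 0.00390724,  0.99996411,  0.00751696],
       [ 0.72376383,  0.0023592 , -0.69004374],
       [-0.69003671,  0.00813667, -0.72372863]]), 't': array([ -58.85078802, -298.76045632, 1886.78614764])}
top {'vfov': 55.292068847600376, 'cx': 283.57434623656474, 'cy': 209.44996283153563, 'R': array([[ 0.02699058,
[... 1406 characters left out ...]
9), ([249.8, 164.7], 0.48)]
top paddle1 [([205.8, 170.5], 0.77), ([226.4, 165.3], 0.59), ([249.8, 164.7], 0.48)]
top paddle2 [([205.8, 170.5], 0.77), ([226.4, 165.3], 0.59), ([249.8, 164.7], 0.48)]
top bin_nozzles [([253.6, 201.5], 0.96), ([235.3, 203.4], 0.39)]
top bin_nozzles_bar [([257.9, 206.0], 0.9), ([352.9, 136.5], 0.43)]
top bin_nozzles_tab [([254.8, 223.0], 0.96)]
top bin_press [([236.0, 204.6], 0.63)]
top bin_rods [([144.9, 294.3], 0.96), ([370.3, 268.2], 0.87), ([213.8, 207.0], 0.77), ([210.7, 286.6], 0.73)]
top tub [([411.8, 195.1], 0.71)]
top jar [([317.1, 124.0], 0.9)]
top cup [([162.1, 218.3], 0.86)]
top scraper [([352.8, 138.3], 0.58)]
top nozzle0_mid [([259.7, 212.8], 0.36)]
```

```bash
cat > h.py <<'E'
import numpy as np
from scipy.optimize import least_squares
from scipy.spatial.transform import Rotation as Ro
from bench import *
def f(p): return 210/np.tan(np.radians(p["vfov"])/2)
def proj(p,X):
    c=np.asarray(X)@np.array(p["R"]).T+p["t"]
    if p.get("fish"):
        r=np.hypot(c[...,0],c[...,1]);th=np.arctan2(r,c[...,2]);s=f(p)*th/r
        return np.stack([p["cx"]+c[...,0]*s,p["cy"]+c[...,1]*s],-1)
    return np.stack([p["cx"]+f(p)*c[...,0]/c[...,2],p["cy"]+f(p)*c[...,1]/c[...,2]],-1)
def cam(n):
    p=dict(camera_params(n));p["fish"]=n=="wrist";return p
def onz(p,uv,z):
    return least_squares(lambda q:proj(p,np.array([q[0],q[1],z]))-uv,[500,0]).x
def tri(obs):
    return least_squares(lambda X:np.concatenate([proj(p,X)-uv for p,uv in obs]),[500,0,50]).x
def T(dx,yaw0): return Ro.from_euler("xyz",dx,degrees=True)
E
python3 - <<'E'
from h import *
import cv2
a=cv2.imread("pics/a.png");b=cv2.imread("pics/b.png")
cv2.imwrite("pics/c.png",np.vstack([cv2.resize(a[150:360,100:480],(720,398))[:300],cv2.resize(b[90:320,100:520],(540,296))[:, :].copy() if 0 else cv2.copyMakeBorder(cv2.resize(b[95:320,100:500],(532,300)),0,0,0,188,0)]))
s,t=cam("scene"),cam("top")
for n,u,v,z in [("org",(340.8,235.3),(234.6,203.7),0),("p_a",(328.5,251.2),(249.8,164.7),67),("p_b",(352.4,248.8),(226.4,165.3),67),("p_c",(374.8,246.4),(205.8,170.5),67),("nb",(322.8,234),(253.6,201.5),22),("bar",(319.7,213),(257.9,206),92),("press",(341.1,230),(236,204.6),22),("rods",(365.2,231.5),(213.8,207),22),("tub",(152.5,251.3),(411.8,195.1),0),("jar",(253.3,321.5),(317.1,124),0),("cup",(414.9,225.1),(162.1,218.3),0),("scraper",(211.3,302.8),(352.8,138.3),0)]:
  print(n,tri([(s,u),(t,v)]).round(1),onz(s,u,z).round(1),onz(t,v,z).round(1))
print("tab",onz(t,(254.8,223),83.5))
for v in [(144.9,294.3),(370.3,268.2),(210.7,286.6)]:print("look",onz(t,v,0))
E
```

```text
org [519.4 219.7  12.1] [508.9 220. ] [521.5 222.9]
p_a [628.4 172.9  72. ] [624.3 172.1] [629.8 175.1]
p_b [623.2 239.4  76.3] [615.8 237.6] [625.9 244.8]
p_c [607.7 302.   68. ] [607.2 299.7] [608.1 305.2]
nb [525.9 163.4  25. ] [523.2 164.7] [526.4 162.6]
bar [502.4 149.2  88.5] [505.6 152.7] [501.7 144.9]
press [514.1 216.6  29.3] [507.6 219.1] [515.2 215.9]
rods [507.2 287.6  14.8] [513.2 289.1] [505.8 283.2]
tub [ 565.8 -329.2   -5.4] [ 571.  -324.5] [ 564.9 -330.9]
jar [793.7 -29.2 -13.1] [802. -27.] [788.7 -30.2]
cup [469.3 444.9   1.5] [467.7 446.6] [469.3 444.2]
scraper [ 7.446e+02 -1.421e+02 -6.000e-01] [ 745.4 -139.8] [ 744.5 -145.2]
tab [453.20518718 152.52251302]
look [238.42692347 478.99396776]
look [ 334.27710074 -199.11106814]
look [266.32824796 283.3053859 ]
```

View pics/c.png

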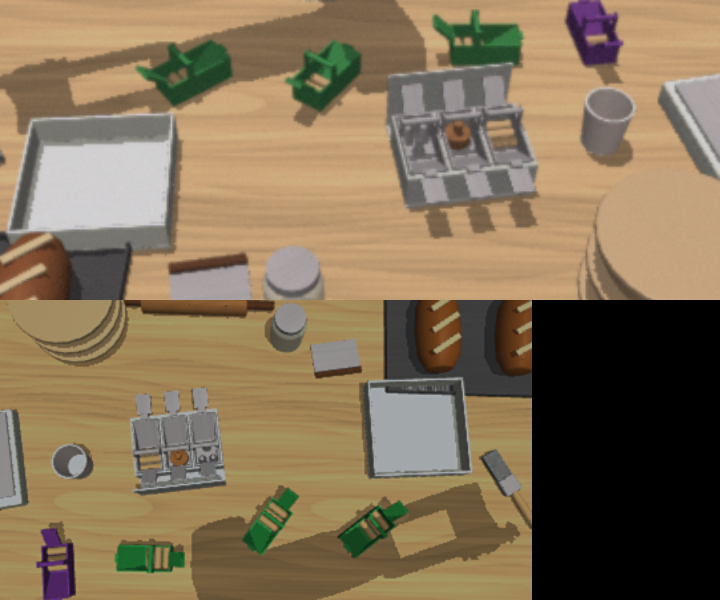

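```bash
cat >> h.py <<'E'
import json,os
def load():
    if os.path.exists("cmd.json"): return json.load(open("cmd.json"))
    return [[259.269,-541.096,208.992],[180,0,25.599]]
def rot(r): return Ro.from_euler("xyz",r,degrees=True)
def plan(rows,save=True,start=None):
    """rows: (pos,rpy); prints scaled dp/angular from the commanded pose; saves last as commanded"""
    p0,r0=start or load();R0=rot(r0);s=None
    for p,r in rows:
        dp=np.round(R0.inv().apply(np.array(p)-p0)/200,3);an=np.round((R0.inv()*rot(r)).as_rotvec()/np.pi,3)
        print("dp",dp.tolist(),"ang",an.tolist());s=(dp,an)
    P=np.array(p0)+R0.apply(s[0]*200);Q=(R0*Ro.from_rotvec(s[1]*np.pi)).as_euler("xyz",degrees=True)
    if save: json.dump([P.tolist(),Q.tolist()],open("cmd.json","w"))
    print("final cmd",P.round(2),Q.round(2))
E
python3 - <<'E'
from h import *
s,t=cam("scene"),cam("top")
obs=[("org",(340.8,235.3),(234.6,203.7)),("p0",(328.5,251.2),(249.8,164.7)),("p1",(352.4,248.8),(226.4,165.3)),("p2",(374.8,246.4),(205.8,170.5)),("b0",(322.8,234),(253.6,201.5)),("bar",(319.7,213),(257.9,206)),("b1",(341.1,230),(236,204.6)),("b2",(365.2,231.5),(213.8,207)),("tab",None,(254.8,223))]
def mod(q):
    x,y,a,px=q
    L={"org":(0,0,0),"p0":(px,-64,67),"p1":(px,0,67),"p2":(px,64,67),"b0":(0,-64,22),"b1":(0,0,22),"b2":(0,64,22),"bar":(-18,-64,92),"tab":(-75,-64,83.5)}
    R=Ro.from_euler("z",a).as_matrix();return {k:R@np.array(v)+[x,y,0] for k,v in L.items()}
def res(q):
    m=mod(q);return np.concatenate([proj(c,m[n])-uv for n,u,v in obs for c,uv in((s,u),(t,v)) if uv])
o=least_squares(res,[518,222,.15,100],loss="soft_l1");print(o.x,np.degrees(o.x[2]));print(res(o.x).reshape(-1,2).round(1).tolist())
for k,v in mod(o.x).items():print(k,v.round(1))
# to viewpoint, two calls
print(1);plan([([420,-200,300],[180,0,60])])
print(2);plan([([560,165,260],[180,0,99])])
E
```

```text
[5.15045194e+02 2.21812525e+02 1.51274597e-01 1.04209642e+02] 8.66739596550927
[[0.8, 1.6], [0.2, 2.0], [0.9, 1.0], [0.3, 0.7], [0.0, 0.6], [2.3, 2.6], [0.5, 0.4], [1.5, -0.1], [-2.1, 0.4], [1.3, 0.6], [1.1, 0.3], [-3.7, -1.9], [1.1, 1.9], [-1.9, -0.0], [-1.7, -2.0], [-0.6, 0.1], [1.8, 1.0]]
org [515.  221.8   0. ]
p0 [627.7 174.2  67. ]
p1 [618.1 237.5  67. ]
p2 [608.4 300.8  67. ]
b0 [524.7 158.5  22. ]
b1 [515.  221.8  22. ]
b2 [505.4 285.1  22. ]
bar [506.9 155.8  92. ]
tab [450.5 147.2  83.5]
1
dp [1.462, -1.191, -0.455] ang [0.0, 0.0, -0.191]
final cmd [ 420.05 -199.94  299.99] [180.     0.    59.98]
2
dp [1.93, -0.307, 0.2] ang [-0.0, 0.0, -0.217]
final cmd [560.01 164.99 259.99] [180.     0.    99.04]
```

```bash
rm cmd.json; python3 - <<'E'
from h import *
for p,y in [([330,-370,270],45),([410,-190,290],65),([480,-10,280],85),([560,165,260],98.7)]: plan([(p,[180,0,y])])
E
```

```text
dp [0.689, -0.619, -0.305] ang [0.0, 0.0, -0.108]
final cmd [ 330.05 -369.91  269.99] [180.     0.    45.04]
dp [0.919, -0.353, -0.1] ang [0.0, 0.0, -0.111]
final cmd [ 409.97 -189.97  289.99] [180.     0.    65.02]
dp [0.964, -0.063, 0.05] ang [0.0, 0.0, -0.111]
final cmd [479.98  -9.88 279.99] [180.   0.  85.]
dp [0.906, 0.322, 0.1] ang [-0.0, 0.0, -0.076]
final cmd [559.93 165.01 259.99] [180.     0.    98.68]
```

{"op": "step_arm", "data": {
  "targets": [
    {"dp": [0.2, -0.18, -0.1], "angular": [0, 0, -0.03], "fingers": 1},
    {"dp": [0.4, -0.36, -0.2], "angular": [0, 0, -0.06], "fingers": 1},
    {"dp": [0.6, -0.54, -0.27], "angular": [0, 0, -0.09], "fingers": 1},
    {"dp": [0.689, -0.619, -0.305], "angular": [0, 0, -0.108], "fingers": 1},
    {"dp": [0.689, -0.619, -0.305], "angular": [0, 0, -0.108], "fingers": 1},
    {"dp": [0.689, -0.619, -0.305], "angular": [0, 0, -0.108], "fingers": 1},
    {"dp": [0.689, -0.619, -0.305], "angular": [0, 0, -0.108], "fingers": 1},
    {"dp": [0.689, -0.619, -0.305], "angular": [0, 0, -0.108], "fingers": 1}
  ]
}}

```text
time: 2.5
tool_pos: [329.5, -370.4, 269.4]
tcp_rot: [-179.9, -0.0, 45.0]
ft_force: [-0.4, -0.3, -0.5]
finger_gap: 0.2
grip_force: 0.0
```

{"op": "step_arm", "data": {
  "targets": [
    {"dp": [0.25, -0.1, -0.03], "angular": [0, 0, -0.03], "fingers": 1},
    {"dp": [0.5, -0.2, -0.06], "angular": [0, 0, -0.06], "fingers": 1},
    {"dp": [0.75, -0.29, -0.09], "angular": [0, 0, -0.09], "fingers": 1},
    {"dp": [0.919, -0.353, -0.1], "angular": [0, 0, -0.111], "fingers": 1},
    {"dp": [0.919, -0.353, -0.1], "angular": [0, 0, -0.111], "fingers": 1},
    {"dp": [0.919, -0.353, -0.1], "angular": [0, 0, -0.111], "fingers": 1},
    {"dp": [0.919, -0.353, -0.1], "angular": [0, 0, -0.111], "fingers": 1},
    {"dp": [0.919, -0.353, -0.1], "angular": [0, 0, -0.111], "fingers": 1}
  ]
}}

```text
time: 3.5
tool_pos: [409.6, -190.8, 289.8]
tcp_rot: [-180.0, 0.0, 64.9]
ft_force: [-0.0, 0.1, 0.2]
finger_gap: 0.0
grip_force: 0.0
```

{"op": "step_arm", "data": {
  "targets": [
    {"dp": [0.25, -0.02, 0.01], "angular": [0, 0, -0.03], "fingers": 1},
    {"dp": [0.5, -0.03, 0.03], "angular": [0, 0, -0.06], "fingers": 1},
    {"dp": [0.75, -0.05, 0.04], "angular": [0, 0, -0.09], "fingers": 1},
    {"dp": [0.964, -0.063, 0.05], "angular": [0, 0, -0.111], "fingers": 1},
    {"dp": [0.964, -0.063, 0.05], "angular": [0, 0, -0.111], "fingers": 1},
    {"dp": [0.964, -0.063, 0.05], "angular": [0, 0, -0.111], "fingers": 1},
    {"dp": [0.964, -0.063, 0.05], "angular": [0, 0, -0.111], "fingers": 1},
    {"dp": [0.964, -0.063, 0.05], "angular": [0, 0, -0.111], "fingers": 1}
  ]
}}

```text
time: 4.5
tool_pos: [479.9, -10.9, 280.1]
tcp_rot: [180.0, 0.0, 84.9]
ft_force: [0.3, -0.6, 0.9]
finger_gap: -0.3
grip_force: 0.0
```

{"op": "step_arm", "data": {
  "targets": [
    {"dp": [0.25, 0.08, 0.03], "angular": [0, 0, -0.02], "fingers": 1},
    {"dp": [0.5, 0.17, 0.05], "angular": [0, 0, -0.04], "fingers": 1},
    {"dp": [0.75, 0.26, 0.08], "angular": [0, 0, -0.06], "fingers": 1},
    {"dp": [0.906, 0.322, 0.1], "angular": [0, 0, -0.076], "fingers": 1},
    {"dp": [0.906, 0.322, 0.1], "angular": [0, 0, -0.076], "fingers": 1},
    {"dp": [0.906, 0.322, 0.1], "angular": [0, 0, -0.076], "fingers": 1},
    {"dp": [0.906, 0.322, 0.1], "angular": [0, 0, -0.076], "fingers": 1},
    {"dp": [0.906, 0.322, 0.1], "angular": [0, 0, -0.076], "fingers": 1}
  ]
}}

```text
time: 5.5
tool_pos: [560.0, 164.1, 260.5]
tcp_rot: [180.0, 0.0, 98.6]
ft_force: [-0.3, 0.7, 0.3]
finger_gap: 0.0
grip_force: 0.0
```

```bash
python3 - <<'E'
from h import *
import cv2
w=cam("wrist");a=snapshot("wrist");cv2.imwrite("pics/w1.png",a)
for l in["organiser","paddle0","bin_nozzles","bin_nozzles_bar","bin_nozzles_tab","bin_nozzles_spout","bin_press","bin_rods","nozzle0_mid"]:
    print(l,[(np.round(d["at"],1).tolist(),round(d["conf"],2)) for d in pinpoint("wrist",l)][:4])
x,y,a_,px=515.05,221.81,.1513,104.2
R=Ro.from_euler("z",a_).as_matrix()
for k,v in {"org":(0,0,0),"p0":(px,-64,67),"p1":(px,0,67),"p2":(px,64,67),"b0":(0,-64,22),"b1":(0,0,22),"b2":(0,64,22),"bar":(-18,-64,92),"tab":(-75,-64,83.5),"spout":(57.5,-64,67)}.items(): print(k,proj(w,R@np.array(v)+[x,y,0]).round(1))
E
```

```text
organiser []
paddle0 [([339.6, 118.2], 0.96), ([340.2, 60.7], 0.92), ([338.6, 175.0], 0.68)]
bin_nozzles [([251.0, 168.2], 0.77)]
bin_nozzles_bar [([231.7, 181.2], 0.6)]
bin_nozzles_tab [([179.8, 178.0], 0.78)]
bin_nozzles_spout [([301.7, 173.4], 0.73)]
bin_press [([250.5, 121.7], 0.78)]
bin_rods [([85.1, 59.6], 0.87), ([251.2, 68.2], 0.69), ([125.0, 246.3], 0.67), ([220.5, 163.7], 0.51)]
nozzle0_mid [([224.3, 183.9], 0.73), ([221.4, 163.4], 0.41)]
org [251.6 118.4]
p0 [339.7 175.9]
p1 [341.2 119.2]
p2 [341.4  62.3]
b0 [250.8 169.5]
b1 [250.1 118.5]
b2 [249.8  67.4]
bar [228.1 180.3]
tab [179.  179.5]
spout [298.7 175.8]
```

View pics/w1.png

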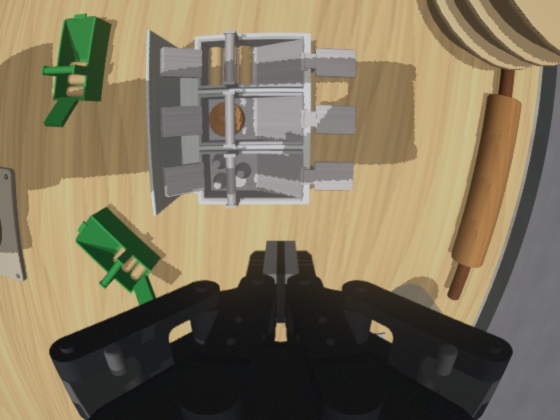

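```bash
python3 - <<'E'
from h import *
Y=[180,0,98.7]
plan([([628,174,100],Y),([628,174,72],Y)])
plan([([628,174,62],Y),([628,174,58],Y),([628,174,55],Y),([628,174,90],Y),([628,174,110],Y)])
E
```

```text
dp [-0.007, 0.343, 0.8] ang [-0.0, 0.0, -0.0]
dp [-0.007, 0.343, 0.94] ang [-0.0, 0.0, -0.0]
final cmd [627.95 173.98  71.99] [180.     0.    98.68]
dp [0.0, 0.0, 0.05] ang [-0.0, 0.0, -0.0]
dp [0.0, 0.0, 0.07] ang [-0.0, 0.0, -0.0]
dp [0.0, 0.0, 0.085] ang [-0.0, 0.0, -0.0]
dp [0.0, 0.0, -0.09] ang [-0.0, 0.0, -0.0]
dp [0.0, 0.0, -0.19] ang [-0.0, 0.0, -0.0]
final cmd [627.95 173.98 109.99] [180.     0.    98.68]
```

{"op": "step_arm", "data": {
  "targets": [
    {"dp": [0, 0.17, 0.25], "angular": [0, 0, 0], "fingers": 1},
    {"dp": [0, 0.343, 0.5], "angular": [0, 0, 0], "fingers": 1},
    {"dp": [-0.007, 0.343, 0.7], "angular": [0, 0, 0], "fingers": 1},
    {"dp": [-0.007, 0.343, 0.8], "angular": [0, 0, 0], "fingers": 1},
    {"dp": [-0.007, 0.343, 0.87], "angular": [0, 0, 0], "fingers": 1},
    {"dp": [-0.007, 0.343, 0.91], "angular": [0, 0, 0], "fingers": 1},
    {"dp": [-0.007, 0.343, 0.94], "angular": [0, 0, 0], "fingers": 1},
    {"dp": [-0.007, 0.343, 0.94], "angular": [0, 0, 0], "fingers": 1}
  ]
}}

```text
time: 7.0
tool_pos: [628.2, 174.1, 72.6]
tcp_rot: [180.0, -0.0, 98.7]
ft_force: [0.1, 0.2, -0.4]
finger_gap: 0.0
grip_force: 0.0
```

{"op": "step_arm", "data": {
  "targets": [
    {"dp": [0, 0, 0.02], "angular": [0, 0, 0], "fingers": 1},
    {"dp": [0, 0, 0.04], "angular": [0, 0, 0], "fingers": 1},
    {"dp": [0, 0, 0.055], "angular": [0, 0, 0], "fingers": 1},
    {"dp": [0, 0, 0.065], "angular": [0, 0, 0], "fingers": 1},
    {"dp": [0, 0, 0.075], "angular": [0, 0, 0], "fingers": 1},
    {"dp": [0, 0, 0.085], "angular": [0, 0, 0], "fingers": 1},
    {"dp": [0, 0, 0.085], "angular": [0, 0, 0], "fingers": 1},
    {"dp": [0, 0, 0.085], "angular": [0, 0, 0], "fingers": 1}
  ]
}}

```text
time: 8.0
tool_pos: [628.0, 174.0, 55.1]
tcp_rot: [180.0, -0.0, 98.7]
ft_force: [0.3, -0.2, 0.3]
finger_gap: -0.1
grip_force: 0.0
```

{"op": "step_arm", "data": {
  "targets": [
    {"dp": [0, 0, -0.05], "angular": [0, 0, 0], "fingers": 1},
    {"dp": [0, 0, -0.15], "angular": [0, 0, 0], "fingers": 1},
    {"dp": [0, 0, -0.275], "angular": [0, 0, 0], "fingers": 1},
    {"dp": [0, 0, -0.275], "angular": [0, 0, 0], "fingers": 1},
    {"dp": [0, 0, -0.275], "angular": [0, 0, 0], "fingers": 1},
    {"dp": [0, 0, -0.275], "angular": [0, 0, 0], "fingers": 1},
    {"dp": [0, 0, -0.275], "angular": [0, 0, 0], "fingers": 0.5},
    {"dp": [0, 0, -0.275], "angular": [0, 0, 0], "fingers": 0.5}
  ]
}}

```text
time: 9.0
tool_pos: [627.6, 173.9, 109.4]
tcp_rot: [-179.9, 0.0, 98.7]
ft_force: [-0.1, -0.0, 0.7]
finger_gap: 35.7
grip_force: 0.0
```

```bash
python3 - <<'E'
from h import *
import cv2
w=cam("wrist");a=snapshot("wrist");s=snapshot("scene");snapshot("top")
cv2.imwrite("pics/d.png",np.vstack([cv2.resize(s[190:280,280:440],(533,300)),cv2.resize(a[0:300],(533,286))]))
for c in("scene","top","wrist"):
  p=cam(c)
  for l in["paddle0","bin_nozzles","bin_nozzles_bar","bin_nozzles_spout"]:
    print(c,l,[(np.round(d["at"],1).tolist(),round(d["conf"],2)) for d in pinpoint(c,l)][:4])
  R=Ro.from_euler("z",.1513).as_matrix()
  for k,v in {"p0":(104.2,-64,67),"b0":(0,-64,22),"b0up":(0,-64,36),"bar":(-18,-64,92),"barup":(-18,-64,106),"sp":(57.5,-64,67),"spup":(57.5,-64,81)}.items(): print(k,proj(p,R@np.array(v)+[515,221.8,0]).round(1))
E
```

```text
scene paddle0 [([352.1, 249.6], 0.65), ([327.4, 251.7], 0.61), ([323.8, 233.6], 0.54), ([374.7, 245.2], 0.52)]
scene bin_nozzles [([323.1, 234.5], 0.62)]
scene bin_nozzles_bar [([322.9, 210.2], 0.7)]
scene bin_nozzles_spout [([324.3, 235.5], 0.6), ([317.5, 204.9], 0.59)]
p0 [329.4 252.2]
b0 [320.7 234.4]
b0up [321.  231.2]
bar [320.8 213.3]
barup [321.1 209.9]
sp [325.8 239.2]
spup [326.1 235.8]
top paddle0 [([227.6, 166.9], 0.57), ([250.0, 167.7], 0.56), ([208.6, 171.6], 0.45)]
top bin_nozzles [([407.9, 194.8], 0.56)]
top bin_nozzles_bar [([408.6, 193.0], 0.65)]
top bin_nozzles_spout [([253.8, 177.2], 0.66)]
p0 [250.1 165.4]
b0 [254.9 202.1]
b0up [254.6 201.3]
bar [254.2 204.1]
barup [253.9 203.3]
sp [251.8 180.6]
spup [251.5 179.5]
wrist paddle0 [([274.8, 21.4], 0.85), ([272.7, 117.0], 0.65), ([275.0, 214.3], 0.58)]
wrist bin_nozzles [([157.6, 199.2], 0.62)]
wrist bin_nozzles_bar [([97.2, 228.3], 0.94)]
wrist bin_nozzles_spout [([211.3, 216.6], 0.57)]
p0 [278.6 215.3]
b0 [155.4 199. ]
b0up [149.3 203.3]
bar [ 95.8 225.2]
barup [ 85.2 232.2]
sp [209.9 215.2]
spup [205.4 221.6]
```

View pics/d.png

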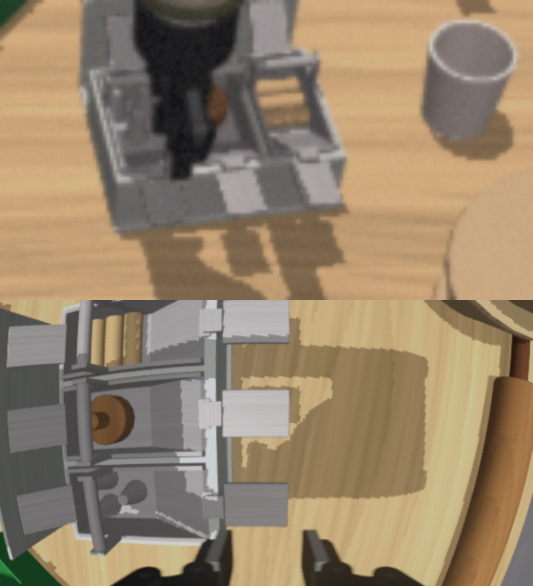

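```bash
python3 - <<'E'
from h import *
w2=cam("wrist");s,t=cam("scene"),cam("top")
# wrist cam pose is rigid to tool: reconstruct view1 from tool delta
S=sense();P2=np.array(S["tool_pos"]);R2=rot(S["tcp_rot"]).as_matrix();print(P2,S["tcp_rot"],S["ft_force"])
P1=np.array([560.0,164.1,260.5]);R1=rot([180,0,98.6]).as_matrix()
Rc=w2["R"]@R2;tc=w2["R"]@P2+w2["t"]
w1=dict(w2);w1["R"]=Rc@R1.T;w1["t"]=tc-w1["R"]@P1
for n,a,b,c,d in [("p0",(338.6,175),(275,214.3),(328,251.4),(249.9,166)),("p1",(339.6,118.2),(272.7,117),(352.2,249.2),(227,166)),("bar",(231.7,181.2),(97.2,228.3),(321,212),(257.9,206)),("spout",(301.7,173.4),(211.3,216.6),None,None),("bin",(251,168.2),(157.6,199.2),(323,234),(253.6,201.5))]:
  print(n,tri([(w1,a),(w2,b)]).round(1), tri([(w1,a),(w2,b),(s,c),(t,d)]).round(1) if c else "")
print("tcp px",proj(w2,P2+R2@[0,0,0.]),proj(w2,P2+R2@[0,0,-19.]))
E
```

```text
[627.95236219 174.00571501 109.99491151] [ 1.79998695e+02 -1.60422282e-03  9.86799524e+01] [0.30771072 0.29721418 0.02733743]
p0 [625.1 175.8  71.1] [625.4 174.5  67. ]
p1 [614.5 237.8  75.4] [615.  237.9  70.6]
bar [511.4 156.5  97.9] [509.  154.5  93.3]
spout [584.2 170.7  78.2] 
bin [524.9 158.   17.8] [526.5 160.1  24.3]
tcp px [278.78466769 239.20467324] [278.66513922 253.3765473 ]
```

{"op": "step_arm", "data": {
  "targets": [
    {"dp": [0, 0, -0.3], "angular": [0, 0, 0], "fingers": 0.5},
    {"dp": [0, -0.17, -0.55], "angular": [0, 0, 0], "fingers": 0.5},
    {"dp": [0.007, -0.343, -0.75], "angular": [0, 0, 0], "fingers": 0.5},
    {"dp": [0.007, -0.343, -0.75], "angular": [0, 0, 0], "fingers": 0.5},
    {"dp": [0.007, -0.343, -0.75], "angular": [0, 0, 0], "fingers": 0.5},
    {"dp": [0.007, -0.343, -0.75], "angular": [0, 0, 0], "fingers": 0.5},
    {"dp": [0.007, -0.343, -0.75], "angular": [0, 0, 0], "fingers": 0.5},
    {"dp": [0.007, -0.343, -0.75], "angular": [0, 0, 0], "fingers": 0.5}
  ]
}}

```text
time: 10.75
tool_pos: [559.8, 164.9, 259.0]
tcp_rot: [-179.9, 0.0, 98.7]
ft_force: [-0.3, 0.5, -0.1]
finger_gap: 42.9
grip_force: 0.0
```

```bash
python3 - <<'E'
from h import *
import cv2
cmd=load();cmd[0][0]=559.9;cmd[0][1]=165.0;cmd[0][2]=260;json.dump(cmd,open("cmd.json","w"))
a=snapshot("wrist");cv2.imwrite("pics/w3.png",a)
b=cv2.imread("pics/w1.png")
z=lambda i:cv2.resize(i[20:220,135:375],(480,300) if 0 else (360,300),interpolation=cv2.INTER_CUBIC)
cv2.imwrite("pics/e.png",np.vstack([cv2.resize(b[130:220,140:380],(760,285)),cv2.resize(a[130:220,140:380],(760,285))]))
for l in["paddle0","bin_nozzles","bin_nozzles_bar","bin_nozzles_tab","bin_nozzles_spout","nozzle0_mid"]:
    print(l,[(np.round(d["at"],1).tolist(),round(d["conf"],2)) for d in pinpoint("wrist",l)][:4])
print(sense()["tool_pos"])
E
```

```text
paddle0 [([337.9, 118.8], 0.76), ([340.8, 65.3], 0.61), ([339.5, 175.6], 0.58)]
bin_nozzles [([251.6, 168.2], 0.85)]
bin_nozzles_bar [([233.6, 183.1], 0.59)]
bin_nozzles_tab [([179.8, 178.8], 0.72)]
bin_nozzles_spout [([301.2, 175.0], 0.6)]
nozzle0_mid [([222.5, 181.8], 0.74)]
[559.94319907 165.01430077 260.02949031]
```

View pics/e.png

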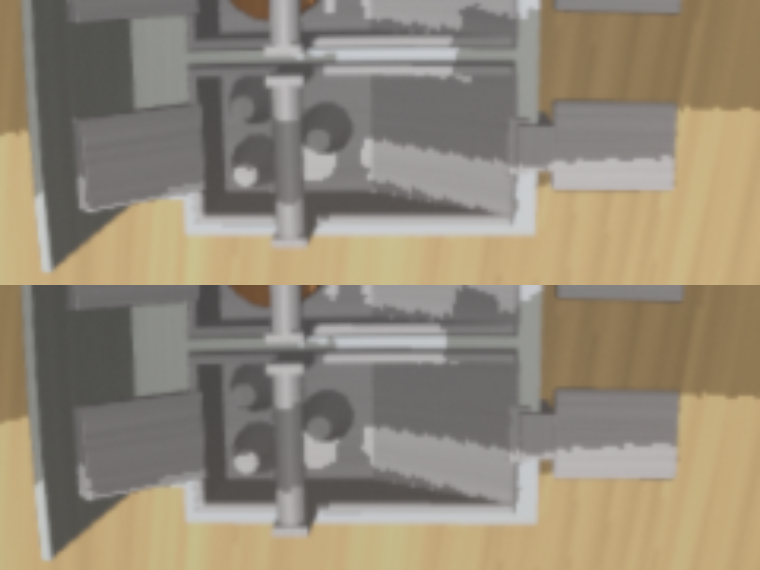

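```bash
python3 - <<'E'
from h import *
Y=[180,0,98.68]
plan([([625,174.5,100],Y),([625,174.5,70],Y),([625,174.5,58],Y)])
E
```

```text
dp [-0.002, 0.329, 0.8] ang [-0.0, 0.0, -0.0]
dp [-0.002, 0.329, 0.95] ang [-0.0, 0.0, -0.0]
dp [-0.002, 0.329, 1.01] ang [-0.0, 0.0, -0.0]
final cmd [625.01 174.53  58.  ] [180.     0.    98.68]
```

{"op": "step_arm", "data": {
  "targets": [
    {"dp": [0, 0.17, 0.25], "angular": [0, 0, 0], "fingers": 1},
    {"dp": [0, 0.329, 0.5], "angular": [0, 0, 0], "fingers": 1},
    {"dp": [-0.002, 0.329, 0.7], "angular": [0, 0, 0], "fingers": 1},
    {"dp": [-0.002, 0.329, 0.8], "angular": [0, 0, 0], "fingers": 1},
    {"dp": [-0.002, 0.329, 0.87], "angular": [0, 0, 0], "fingers": 1},
    {"dp": [-0.002, 0.329, 0.95], "angular": [0, 0, 0], "fingers": 1},
    {"dp": [-0.002, 0.329, 0.98], "angular": [0, 0, 0], "fingers": 1},
    {"dp": [-0.002, 0.329, 1.0], "angular": [0, 0, 0], "fingers": 1}
  ]
}}

```text
time: 12.1
tool_pos: [625.5, 174.6, 60.6]
tcp_rot: [179.9, -0.0, 98.7]
ft_force: [0.6, -0.9, 0.6]
finger_gap: -0.7
grip_force: 0.0
```

```bash
python3 - <<'E'
from h import *
import cv2
json.dump([[625.01,174.53,60.0],[180,0,98.68]],open("cmd.json","w"))
S=sense();print({k:np.round(v,2) for k,v in S.items()})
a=snapshot("wrist");s=snapshot("scene")
cv2.imwrite("pics/f.png",np.vstack([cv2.resize(s[190:280,280:440],(533,300)),cv2.resize(a[0:300],(533,286))]))
S=sense();print({k:np.round(v,2) for k,v in S.items()})
E
```

```text
{'time': np.float64(12.1), 'joint_pos': array([11.08, 21.15, 85.18, -0.  , 73.61,  2.4 ]), 'qd': array([-0.06,  1.75,  0.85, -0.03, -2.97,  0.07]), 'joint_efforts': array([  0.  , -65.47, -46.44,  -0.  ,   0.07,  -0.  ]), 'tool_pos': array([625.45, 174.65,  60.57]), 'tcp_rot': array([179.94,  -0.  ,  98.68]), 'ft_force': array([ 0.63, -0.86,  0.58]), 'wrist_torque': array([ 0.01, -0.03,  0.03]), 'grip_force': np.float64(0.0), 'finger_gap': np.float64(-0.66)}
{'time': np.float64(12.2), 'joint_pos': array([11.08, 21.17, 85.19, -0.  , 73.62,  2.4 ]), 'qd': array([ 0.03, -0.23, -0.32,  0.04,  0.33,  0.08]), 'joint_efforts': array([-1.000e-02, -6.584e+01, -4.693e+01,  0.000e+00, -1.400e-01,
        0.000e+00]), 'tool_pos': array([625.19, 174.58,  60.25]), 'tcp_rot': array([179.98,   0.  ,  98.68]), 'ft_force': array([-0.33, -0.37,  0.16]), 'wrist_torque': array([ 0.02,  0.02, -0.01]), 'grip_force': np.float64(0.0), 'finger_gap': np.float64(-0.13)}
```

View pics/f.png

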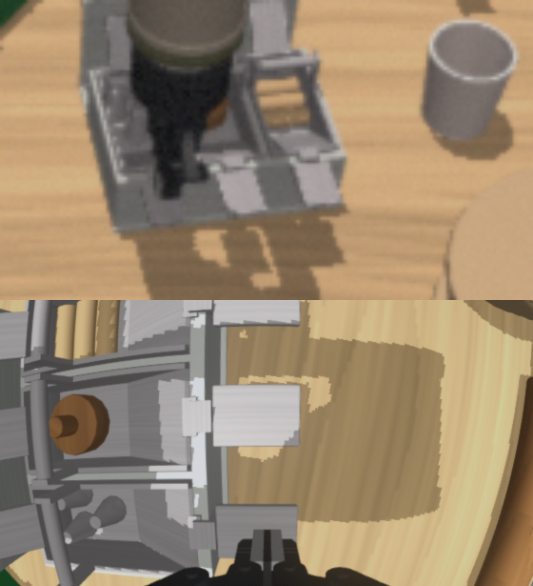

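{"op": "step_arm", "data": {
  "targets": [
    {"dp": [0, 0, 0.015], "angular": [0, 0, 0], "fingers": 1},
    {"dp": [0, 0, 0.025], "angular": [0, 0, 0], "fingers": 1},
    {"dp": [0, 0, 0.03], "angular": [0, 0, 0], "fingers": 1},
    {"dp": [0, 0, 0.035], "angular": [0, 0, 0], "fingers": 1},
    {"dp": [0, 0, 0.04], "angular": [0, 0, 0], "fingers": 1},
    {"dp": [0, 0, 0.045], "angular": [0, 0, 0], "fingers": 1},
    {"dp": [0, 0, 0.045], "angular": [0, 0, 0], "fingers": 1},
    {"dp": [0, 0, 0.045], "angular": [0, 0, 0], "fingers": 1}
  ]
}}

```text
time: 13.2
tool_pos: [625.1, 174.6, 51.0]
tcp_rot: [180.0, 0.0, 98.7]
ft_force: [0.2, 0.1, -0.9]
finger_gap: -0.1
grip_force: 0.0
```

```bash
python3 - <<'E'
from h import *
import cv2
json.dump([[625.01,174.53,51.0],[180,0,98.68]],open("cmd.json","w"))
S=sense();print({k:np.round(v,2) for k,v in S.items()})
a=snapshot("wrist");cv2.imwrite("pics/g.png",a)
for l in["paddle0","bin_nozzles_bar","bin_nozzles_spout","bin_nozzles"]:
    print(l,[(np.round(d["at"],1).tolist(),round(d["conf"],2)) for d in pinpoint("wrist",l)][:4])
w=cam("wrist");R=Ro.from_euler("z",.1513).as_matrix()
for k,v in {"p0":(104.2,-64,67),"p1":(104.2,0,67),"p1low":(104.2,0,50),"p0low":(104.2,-64,50),"b0":(0,-64,22),"bar":(-18,-64,92),"barup":(-18,-64,106),"sp":(57.5,-64,67),"spup":(57.5,-64,81)}.items(): print(k,proj(w,R@np.array(v)+[515,221.8,0]).round(1))
print(sense()["ft_force"])
E
```

```text
{'time': np.float64(13.2), 'joint_pos': array([11.08, 21.73, 85.51, -0.  , 72.76,  2.4 ]), 'qd': array([-0.04, -0.03, -0.11, -0.04, -0.04, -0.04]), 'joint_efforts': array([  0.  , -65.88, -46.42,  -0.  ,   0.  ,   0.  ]), 'tool_pos': array([625.05, 174.55,  51.03]), 'tcp_rot': array([180.  ,   0.  ,  98.68]), 'ft_force': array([ 0.21,  0.06, -0.89]), 'wrist_torque': array([-0.07, -0.04,  0.04]), 'grip_force': np.float64(0.0), 'finger_gap': np.float64(-0.06)}
paddle0 [([280.0, 251.1], 0.96), ([278.3, 120.2], 0.93)]
bin_nozzles_bar [([52.2, 266.4], 0.81)]
bin_nozzles_spout []
bin_nozzles [([129.1, 216.9], 0.64)]
p0 [283.7 252.2]
p1 [284.  120.7]
p1low [283.6 120.4]
p0low [283.4 239.7]
b0 [129. 222.]
bar [ 47.6 263.2]
barup [ 31.9 274.7]
sp [192.2 251.1]
spup [184.9 262.8]
[-0.44665363  0.44857349  0.10279475]
```

View pics/g.png

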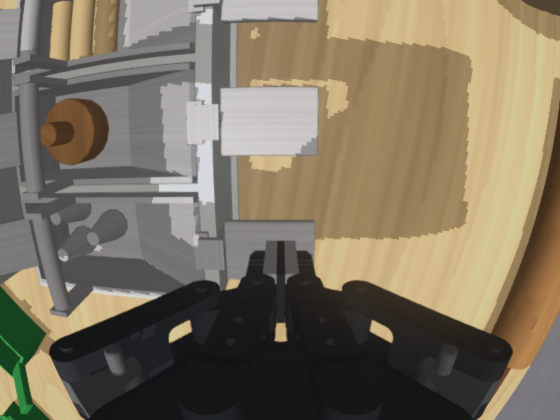

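{"op": "step_arm", "data": {
  "targets": [
    {"dp": [0, 0, 0.005], "angular": [0, 0, 0], "fingers": 1},
    {"dp": [0, 0, 0.01], "angular": [0, 0, 0], "fingers": 1},
    {"dp": [0, 0, 0.015], "angular": [0, 0, 0], "fingers": 1},
    {"dp": [0, 0, 0.02], "angular": [0, 0, 0], "fingers": 1},
    {"dp": [0, 0, 0.025], "angular": [0, 0, 0], "fingers": 1},
    {"dp": [0, 0, 0.025], "angular": [0, 0, 0], "fingers": 1},
    {"dp": [0, 0, 0.025], "angular": [0, 0, 0], "fingers": 1},
    {"dp": [0, 0, 0.025], "angular": [0, 0, 0], "fingers": 1}
  ]
}}

```text
time: 14.45
tool_pos: [625.1, 174.6, 46.1]
tcp_rot: [180.0, -0.0, 98.7]
ft_force: [0.3, 0.2, -0.2]
finger_gap: 0.2
grip_force: 0.0
```

```bash
python3 - <<'E'
from h import *
import cv2
json.dump([[625.01,174.53,46.0],[180,0,98.68]],open("cmd.json","w"))
t,s=cam("top"),cam("scene")
a=snapshot("scene");b=snapshot("top");print(sense()["ft_force"],sense()["tool_pos"])
X=np.array([625.,174.5,46]);print(proj(s,X),proj(t,X),proj(s,X+[0,0,15]),proj(t,X+[0,0,15]))
cv2.imwrite("pics/i.png",np.hstack([cv2.resize(a[195:275,290:370],(400,400),interpolation=cv2.INTER_CUBIC),cv2.resize(b[120:220,200:300],(400,400),interpolation=cv2.INTER_CUBIC)]))
E
```

```text
[0.5120014  0.5216655  0.32679901] [625.08454124 174.56650074  46.06729644]
[328.88239179 256.26067467] [250.43104581 168.05111425] [329.25660209 252.79120018] [250.0813612 166.7900276]
```

View pics/i.png

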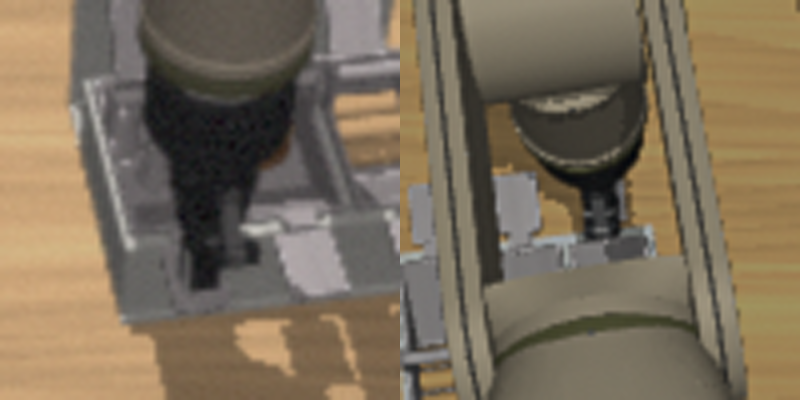

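{"op": "step_arm", "data": {
  "targets": [
    {"dp": [0, 0, 0.01], "angular": [0, 0, 0], "fingers": 1},
    {"dp": [0, 0, 0.02], "angular": [0, 0, 0], "fingers": 1},
    {"dp": [0, 0, 0.025], "angular": [0, 0, 0], "fingers": 1},
    {"dp": [0, 0, 0.03], "angular": [0, 0, 0], "fingers": 1},
    {"dp": [0, 0, 0.035], "angular": [0, 0, 0], "fingers": 1},
    {"dp": [0, 0, 0.04], "angular": [0, 0, 0], "fingers": 1},
    {"dp": [0, 0, 0.04], "angular": [0, 0, 0], "fingers": 1},
    {"dp": [0, 0, 0.04], "angular": [0, 0, 0], "fingers": 1}
  ]
}}

```text
time: 15.55
tool_pos: [628.0, 175.0, 40.4]
tcp_rot: [179.6, -0.0, 98.7]
ft_force: [5.2, 1.5, 5.8]
finger_gap: -0.1
grip_force: 3.6
```

{"op": "step_arm", "data": {
  "targets": [
    {"dp": [0, 0, 0.01], "angular": [0, 0, 0], "fingers": 1},
    {"dp": [0, 0, 0.015], "angular": [0, 0, 0], "fingers": 1},
    {"dp": [0, 0, 0.02], "angular": [0, 0, 0], "fingers": 1},
    {"dp": [0, 0, 0.025], "angular": [0, 0, 0], "fingers": 1},
    {"dp": [0, 0, 0.03], "angular": [0, 0, 0], "fingers": 1},
    {"dp": [0, 0, 0.03], "angular": [0, 0, 0], "fingers": 1},
    {"dp": [0, 0, 0.03], "angular": [0, 0, 0], "fingers": 1},
    {"dp": [0, 0, 0.03], "angular": [0, 0, 0], "fingers": 1}
  ]
}}

```text
time: 16.55
tool_pos: [629.9, 175.3, 35.6]
tcp_rot: [179.4, -0.0, 98.7]
ft_force: [9.6, 1.2, 6.6]
finger_gap: -0.4
grip_force: 4.9
```

```bash
python3 - <<'E'
from h import *
import cv2
json.dump([[625.01,174.53,32.0],[180,0,98.68]],open("cmd.json","w"))
w=cam("wrist");a=snapshot("wrist");cv2.imwrite("pics/j.png",a)
for l in["paddle0","bin_nozzles_bar","bin_nozzles_spout","bin_nozzles"]:
    print(l,[(np.round(d["at"],1).tolist(),round(d["conf"],2)) for d in pinpoint("wrist",l)][:4])
R=Ro.from_euler("z",.1513).as_matrix()
for k,v in {"b0":(0,-64,22),"b0up":(0,-64,36),"bar":(-18,-64,92),"barup":(-18,-64,106),"sp":(57.5,-64,67),"spup":(57.5,-64,81)}.items(): print(k,proj(w,R@np.array(v)+[515,221.8,0]).round(1))
E
```

```text
paddle0 [([39.4, 226.0], 0.74), ([264.9, 118.0], 0.58), ([8.9, 290.9], 0.25)]
bin_nozzles_bar [([9.8, 289.1], 0.82)]
bin_nozzles_spout [([170.2, 277.2], 0.72)]
bin_nozzles [([101.3, 233.7], 0.69)]
b0 [111.8 230. ]
b0up [101.6 237.7]
bar [ 23.  276.2]
barup [  5.7 289.3]
sp [174.7 264.2]
spup [165.8 278. ]
```

View pics/j.png

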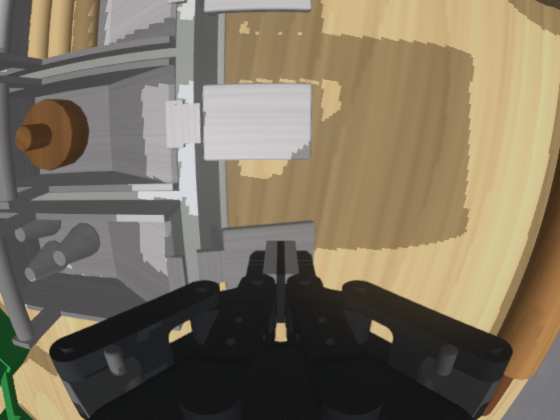

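{"op": "step_arm", "data": {
  "targets": [
    {"dp": [0, 0, -0.1], "angular": [0, 0, 0], "fingers": 1},
    {"dp": [0, 0, -0.3], "angular": [0, 0, 0], "fingers": 1},
    {"dp": [0, 0, -0.55], "angular": [0, 0, 0], "fingers": 0.5},
    {"dp": [0, -0.15, -0.79], "angular": [0, 0, 0], "fingers": 0.5},
    {"dp": [0, -0.35, -0.79], "angular": [0, 0, 0], "fingers": 0.5},
    {"dp": [-0.004, -0.585, -0.79], "angular": [0, 0, 0], "fingers": 0.5},
    {"dp": [-0.004, -0.585, -0.79], "angular": [0, 0, 0], "fingers": 0.5},
    {"dp": [-0.004, -0.585, -0.79], "angular": [0, 0, 0], "fingers": 0.5}
  ]
}}

```text
time: 17.8
tool_pos: [509.7, 156.2, 190.7]
tcp_rot: [179.9, -0.0, 98.7]
ft_force: [-0.3, -0.3, -0.3]
finger_gap: 42.5
grip_force: 0.0
```

```bash
python3 - <<'E'
from h import *
import cv2
json.dump([[625.01,174.53,32.0],[180,0,98.68]],open("cmd.json","w"))
plan([([509.5,156,190],[180,0,98.68])])
w=cam("wrist");a=snapshot("wrist");cv2.imwrite("pics/k.png",a)
for l in["bin_nozzles_bar","bin_nozzles_spout","bin_nozzles","paddle0"]:
    print(l,[(np.round(d["at"],1).tolist(),round(d["conf"],2)) for d in pinpoint("wrist",l)][:4])
R=Ro.from_euler("z",.1513).as_matrix()
for k,v in {"b0up":(0,-64,36),"barup":(-18,-64,106),"sp":(57.5,-64,67),"spup":(57.5,-64,81)}.items(): print(k,proj(w,R@np.array(v)+[515,221.8,0]).round(1))
P=sense();print(P["tool_pos"],P["ft_force"]);d=[d for d in pinpoint("wrist","bin_nozzles_bar")]
if d: print("bar at z106",onz(w,d[0]["at"],106))
E
```

```text
dp [-0.004, -0.585, -0.79] ang [0.0, 0.0, 0.0]
final cmd [509.47 156.08 190.  ] [180.     0.    98.68]
bin_nozzles_bar [([278.5, 201.5], 0.88)]
bin_nozzles_spout [([364.5, 190.8], 0.97)]
bin_nozzles [([292.6, 179.3], 0.74), ([447.2, 325.7], 0.35)]
paddle0 [([405.9, 123.4], 0.71), ([408.9, 54.1], 0.68), ([400.5, 189.7], 0.57)]
b0up [294.2 182.4]
barup [275.3 200. ]
sp [357.4 189.4]
spup [361.  192.9]
[510.22036758 156.17543432 190.05753861] [ 0.86404095 -0.21885973  0.01988127]
bar at z106 [509.51185125 154.94743749]
```

{"op": "step_arm", "data": {
  "newtons": 40,
  "targets": [
    {"dp": [-0.005, 0, 0.2], "angular": [0, 0, 0], "fingers": 0.5},
    {"dp": [-0.005, 0, 0.35], "angular": [0, 0, 0], "fingers": 0.5},
    {"dp": [-0.005, 0, 0.45], "angular": [0, 0, 0], "fingers": 0.5},
    {"dp": [-0.005, 0, 0.53], "angular": [0, 0, 0], "fingers": 0.5},
    {"dp": [-0.005, 0, 0.59], "angular": [0, 0, 0], "fingers": 0.5},
    {"dp": [-0.005, 0, 0.59], "angular": [0, 0, 0], "fingers": 0.5},
    {"dp": [-0.005, 0, 0.59], "angular": [0, 0, 0], "fingers": 1},
    {"dp": [-0.005, 0, 0.59], "angular": [0, 0, 0], "fingers": 1}
  ]
}}

```text
time: 19.1
tool_pos: [510.1, 155.3, 73.0]
tcp_rot: [179.9, -0.0, 98.7]
ft_force: [-2.1, 0.1, 3.3]
finger_gap: 8.2
grip_force: 38.8
```

{"op": "step_arm", "data": {
  "targets": [
    {"dp": [0, 0, 0], "angular": [0, 0, 0], "fingers": 1},
    {"dp": [0, 0, 0], "angular": [0, 0, 0], "fingers": 1},
    {"dp": [0, 0, 0], "angular": [0, 0, 0], "fingers": 1},
    {"dp": [0, 0, 0], "angular": [0, 0, 0], "fingers": 1},
    {"dp": [0, 0, 0], "angular": [0, 0, 0], "fingers": 1},
    {"dp": [0, 0, -0.005], "angular": [0, 0, 0], "fingers": 1},
    {"dp": [0, 0, -0.01], "angular": [0, 0, 0], "fingers": 1},
    {"dp": [0, 0, -0.02], "angular": [0, 0, 0], "fingers": 1}
  ]
}}

```text
time: 20.1
tool_pos: [508.6, 154.8, 75.0]
tcp_rot: [-179.9, 0.0, 98.7]
ft_force: [0.1, 0.2, -2.4]
finger_gap: 8.2
grip_force: 38.9
```

{"op": "step_arm", "data": {
  "targets": [
    {"dp": [0, 0, -0.03], "angular": [0, 0, 0], "fingers": 1},
    {"dp": [0, 0, -0.07], "angular": [0, 0, 0], "fingers": 1},
    {"dp": [0, 0, -0.12], "angular": [0, 0, 0], "fingers": 1},
    {"dp": [0, 0, -0.18], "angular": [0, 0, 0], "fingers": 1},
    {"dp": [0, 0, -0.25], "angular": [0, 0, 0], "fingers": 1},
    {"dp": [0, 0, -0.32], "angular": [0, 0, 0], "fingers": 1},
    {"dp": [0, 0, -0.38], "angular": [0, 0, 0], "fingers": 1},
    {"dp": [0, 0, -0.42], "angular": [0, 0, 0], "fingers": 1}
  ]
}}

```text
time: 21.1
tool_pos: [509.9, 155.2, 161.1]
tcp_rot: [179.9, -0.0, 98.7]
ft_force: [0.5, -0.1, -2.5]
finger_gap: 8.2
grip_force: 39.0
```

```bash
python3 - <<'E'
from h import *
import cv2
json.dump([[509.6,155.1,160.0],[180,0,98.68]],open("cmd.json","w"))
w=cam("wrist");a=snapshot("wrist");s=snapshot("scene")
cv2.imwrite("pics/l.png",np.vstack([cv2.resize(s[170:280,260:440],(490,300)),cv2.resize(a[60:360],(490,262))]))
for l in["bin_nozzles_bar","bin_nozzles_spout","bin_nozzles","bin_nozzles_tab"]:
    print(l,[(np.round(d["at"],1).tolist(),round(d["conf"],2)) for d in pinpoint("wrist",l)][:4])
P=sense();print(P["tool_pos"],P["ft_force"],P["finger_gap"],P["grip_force"],P["time"])
plan([([550,60,200],[180,0,92])])
plan([([600,-40,200],[180,0,86])])
E
```

```text
bin_nozzles_bar [([277.5, 261.5], 0.93), ([245.6, 202.2], 0.49)]
bin_nozzles_spout [([417.6, 235.9], 0.87)]
bin_nozzles [([304.7, 214.3], 0.76)]
bin_nozzles_tab [([164.9, 253.4], 0.72), ([292.8, 224.4], 0.65)]
[509.17601059 154.98984847 159.22702724] [ 0.29722939 -1.10113193 -2.59610806] 8.06885065723499 38.97373080253601 21.4
dp [-0.501, 0.128, -0.2] ang [0.0, -0.0, 0.037]
final cmd [550.03  59.91 200.  ] [-180.      0.     92.02]
dp [-0.508, 0.232, -0.0] ang [-0.0, 0.0, 0.033]
final cmd [599.98 -39.99 200.  ] [-180.      0.     86.08]
```

View pics/l.png

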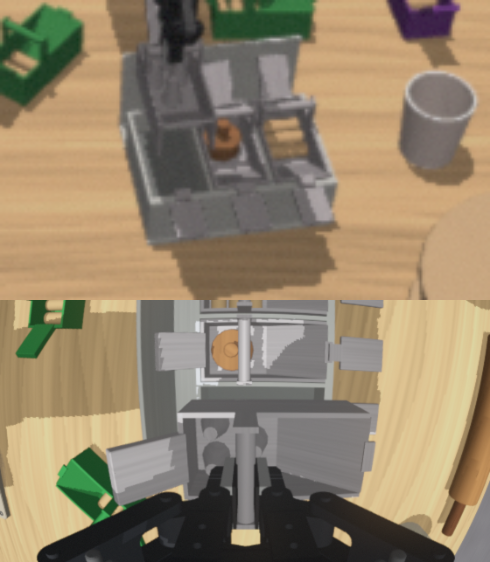

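{"op": "step_arm", "data": {
  "targets": [
    {"dp": [-0.03, 0.01, -0.06], "angular": [0, 0, 0.002], "fingers": 1},
    {"dp": [-0.09, 0.025, -0.12], "angular": [0, 0, 0.006], "fingers": 1},
    {"dp": [-0.17, 0.045, -0.18], "angular": [0, 0, 0.012], "fingers": 1},
    {"dp": [-0.25, 0.065, -0.2], "angular": [0, 0, 0.018], "fingers": 1},
    {"dp": [-0.33, 0.085, -0.2], "angular": [0, 0, 0.024], "fingers": 1},
    {"dp": [-0.41, 0.105, -0.2], "angular": [0, 0, 0.03], "fingers": 1},
    {"dp": [-0.47, 0.12, -0.2], "angular": [0, 0, 0.035], "fingers": 1},
    {"dp": [-0.501, 0.128, -0.2], "angular": [0, 0, 0.037], "fingers": 1}
  ]
}}

```text
time: 22.4
tool_pos: [550.2, 59.1, 199.6]
tcp_rot: [-180.0, -0.0, 91.9]
ft_force: [-0.2, 0.9, -2.2]
finger_gap: 8.4
grip_force: 39.0
```

```bash
python3 - <<'E'
from h import *
json.dump([[550.03,59.91,200.0],[180,0,92.02]],open("cmd.json","w"))
plan([([590,-40,140],[180,0,86])])
plan([([590,-40,48],[180,0,86]),([590,-40,34],[180,0,86])])
E
```

```text
dp [-0.506, 0.182, 0.3] ang [0.0, -0.0, 0.033]
final cmd [589.97 -39.94 140.  ] [180.     0.    86.08]
dp [-0.0, 0.0, 0.46] ang [0.0, -0.0, 0.0]
dp [-0.0, 0.0, 0.53] ang [0.0, -0.0, 0.0]
final cmd [589.97 -39.94  34.  ] [180.     0.    86.08]
```

{"op": "step_arm", "data": {
  "targets": [
    {"dp": [-0.04, 0.01, 0], "angular": [0, 0, 0.003], "fingers": 1},
    {"dp": [-0.11, 0.04, 0.02], "angular": [0, 0, 0.008], "fingers": 1},
    {"dp": [-0.19, 0.07, 0.06], "angular": [0, 0, 0.013], "fingers": 1},
    {"dp": [-0.27, 0.1, 0.12], "angular": [0, 0, 0.018], "fingers": 1},
    {"dp": [-0.35, 0.13, 0.18], "angular": [0, 0, 0.023], "fingers": 1},
    {"dp": [-0.42, 0.15, 0.24], "angular": [0, 0, 0.028], "fingers": 1},
    {"dp": [-0.48, 0.17, 0.28], "angular": [0, 0, 0.032], "fingers": 1},
    {"dp": [-0.506, 0.182, 0.3], "angular": [0, 0, 0.033], "fingers": 1}
  ]
}}

```text
time: 23.4
tool_pos: [589.9, -40.7, 139.1]
tcp_rot: [-179.9, -0.0, 86.0]
ft_force: [-0.6, -0.3, -3.0]
finger_gap: 8.0
grip_force: 39.0
```

{"op": "step_arm", "data": {
  "targets": [
    {"dp": [0, 0, 0.06], "angular": [0, 0, 0], "fingers": 1},
    {"dp": [0, 0, 0.14], "angular": [0, 0, 0], "fingers": 1},
    {"dp": [0, 0, 0.23], "angular": [0, 0, 0], "fingers": 1},
    {"dp": [0, 0, 0.32], "angular": [0, 0, 0], "fingers": 1},
    {"dp": [0, 0, 0.39], "angular": [0, 0, 0], "fingers": 1},
    {"dp": [0, 0, 0.43], "angular": [0, 0, 0], "fingers": 1},
    {"dp": [0, 0, 0.45], "angular": [0, 0, 0], "fingers": 1},
    {"dp": [0, 0, 0.46], "angular": [0, 0, 0], "fingers": 1}
  ]
}}

```text
time: 24.4
tool_pos: [590.3, -40.0, 48.2]
tcp_rot: [180.0, 0.0, 86.1]
ft_force: [-0.3, -0.4, -2.3]
finger_gap: 8.1
grip_force: 39.0
```

{"op": "step_arm", "data": {
  "targets": [
    {"dp": [0, 0, 0.01], "angular": [0, 0, 0], "fingers": 1},
    {"dp": [0, 0, 0.02], "angular": [0, 0, 0], "fingers": 1},
    {"dp": [0, 0, 0.03], "angular": [0, 0, 0], "fingers": 1},
    {"dp": [0, 0, 0.04], "angular": [0, 0, 0], "fingers": 1},
    {"dp": [0, 0, 0.048], "angular": [0, 0, 0], "fingers": 1},
    {"dp": [0, 0, 0.055], "angular": [0, 0, 0], "fingers": 1},
    {"dp": [0, 0, 0.055], "angular": [0, 0, 0], "fingers": 1},
    {"dp": [0, 0, 0.055], "angular": [0, 0, 0], "fingers": 1}
  ]
}}

```text
time: 25.4
tool_pos: [590.1, -40.0, 37.2]
tcp_rot: [180.0, 0.0, 86.1]
ft_force: [-1.4, -0.4, 0.4]
finger_gap: 8.1
grip_force: 39.3
```

{"op": "step_arm", "data": {
  "targets": [
    {"dp": [0, 0, 0], "angular": [0, 0, 0], "fingers": 0.7},
    {"dp": [0, 0, 0], "angular": [0, 0, 0], "fingers": 0.55},
    {"dp": [0, 0, 0], "angular": [0, 0, 0], "fingers": 0.5},
    {"dp": [0, 0, 0], "angular": [0, 0, 0], "fingers": 0.5},
    {"dp": [0, 0, -0.15], "angular": [0, 0, 0], "fingers": 0.5},
    {"dp": [0, 0, -0.4], "angular": [0, 0, 0], "fingers": 0.5},
    {"dp": [0, 0, -0.7], "angular": [0, 0, 0], "fingers": 0.5},
    {"dp": [0, 0, -0.9], "angular": [0, 0, 0], "fingers": 0.5}
  ]
}}

```text
time: 26.4
tool_pos: [590.9, -40.1, 220.6]
tcp_rot: [179.8, 0.0, 86.1]
ft_force: [0.3, -0.6, -0.6]
finger_gap: 42.9
grip_force: 0.0
```

```bash
python3 - <<'E'
from h import *
import cv2
json.dump([[589.97,-39.94,217.0],[180,0,86.08]],open("cmd.json","w"))
snapshot("scene");snapshot("top");snapshot("wrist");P=sense();print(P["tool_pos"],P["ft_force"],P["time"])
obs={"wrist":{},"top":{},"scene":{}}
C={c:cam(c) for c in obs}
L={"bin_nozzles":(0,0,0),"bin_nozzles_bar":(-18,0,70),"bin_nozzles_tab":(-75,0,61.5),"bin_nozzles_spout":(57.5,0,45)}
O=[]
for c in obs:
  for l in list(L)+["nozzle0_mid"]:
    d=pinpoint(c,l);print(c,l,[(np.round(e["at"],1).tolist(),round(e["conf"],2)) for e in d][:4])
    for e in d[:1]:
      if l in L and e["conf"]>.5:O.append((c,l,e["at"]))
def res(q):
  R=Ro.from_euler("z",q[2]).as_matrix();return np.concatenate([(proj(C[c],R@np.array(L[l])+[q[0],q[1],0])-a) for c,l,a in O])
o=least_squares(res,[608,-41,-.07],loss="soft_l1",f_scale=2.);print(o.x,np.degrees(o.x[2]))
for (c,l,a),r in zip(O,res(o.x).reshape(-1,2)):print(c,l,r.round(1))
E
```

```text
[591.98269995 -40.21471468 220.67007154] [0.15746867 0.02566399 0.32516425] 26.55
wrist bin_nozzles [([292.3, 169.1], 0.62)]
wrist bin_nozzles_bar [([277.3, 180.6], 0.92), ([345.6, 173.9], 0.68)]
wrist bin_nozzles_tab [([218.1, 178.2], 0.79)]
wrist bin_nozzles_spout [([344.9, 177.3], 0.6)]
wrist nozzle0_mid [([259.8, 182.9], 0.59)]
top bin_nozzles [([320.4, 180.1], 0.63)]
top bin_nozzles_bar [([323.3, 178.5], 0.56)]
top bin_nozzles_tab [([317.1, 197.8], 0.59)]
top bin_nozzles_spout [([322.2, 155.5], 0.97)]
top nozzle0_mid [([236.8, 202.8], 0.68), ([325.6, 191.3], 0.47)]
scene bin_nozzles [([252.1, 261.1], 0.87), ([250.1, 318.8], 0.65), ([415.2, 225.9], 0.33)]
scene bin_nozzles_bar [([251.9, 238.4], 0.95)]
scene bin_nozzles_tab [([256.3, 231.1], 0.61)]
scene bin_nozzles_spout [([247.9, 265.7], 0.81)]
scene nozzle0_mid [([342.5, 235.2], 0.64), ([247.2, 247.6], 0.58), ([250.3, 255.7], 0.2)]
[ 6.07899483e+02 -3.85610330e+01 -9.41990169e-02] -5.397206102779396
wrist bin_nozzles [-1.1  0.4]
wrist bin_nozzles_bar [-1.5 -0.3]
wrist bin_nozzles_tab [ 2.1 -0.5]
wrist bin_nozzles_spout [1.  0.5]
top bin_nozzles [-1.5 -1.1]
top bin_nozzles_bar [-2.7  1.1]
top bin_nozzles_tab [1.2 1. ]
top bin_nozzles_spout [0.2 2. ]
scene bin_nozzles [-0.2  0.5]
scene bin_nozzles_bar [-0.1  2.3]
scene bin_nozzles_tab [-1.7 -3.8]
scene bin_nozzles_spout [0.4 2.4]
```

```bash
python3 - <<'E'
from h import *
r=[135,0,85.3]
plan([([480,-28.5,115],r)])
plan([([557,-35,37.5],r)])
E
```

```text
dp [0.019, -0.552, 0.51] ang [-0.25, -0.002, 0.004]
final cmd [480.09 -28.6  115.  ] [1.35e+02 6.00e-02 8.53e+01]
dp [0.0, -0.001, 0.547] ang [0.0, 0.0, 0.0]
final cmd [557.04 -35.01  37.5 ] [1.35e+02 6.00e-02 8.53e+01]
```

{"op": "step_arm", "data": {
  "targets": [
    {"dp": [0, -0.1, 0.02], "angular": [-0.04, 0, 0], "fingers": 0.5},
    {"dp": [0, -0.25, 0.1], "angular": [-0.09, 0, 0], "fingers": 0.5},
    {"dp": [0.01, -0.4, 0.2], "angular": [-0.14, 0, 0], "fingers": 0.5},
    {"dp": [0.019, -0.5, 0.35], "angular": [-0.19, 0, 0], "fingers": 0.5},
    {"dp": [0.019, -0.552, 0.45], "angular": [-0.23, 0, 0.004], "fingers": 0.5},
    {"dp": [0.019, -0.552, 0.51], "angular": [-0.25, -0.002, 0.004], "fingers": 0.5},
    {"dp": [0.019, -0.552, 0.51], "angular": [-0.25, -0.002, 0.004], "fingers": 0.5},
    {"dp": [0.019, -0.552, 0.51], "angular": [-0.25, -0.002, 0.004], "fingers": 0.5}
  ]
}}

```text
time: 28.3
tool_pos: [523.4, -29.7, 178.8]
tcp_rot: [138.6, 0.1, 85.2]
ft_force: [-1.2, 0.6, -0.7]
finger_gap: 42.4
grip_force: 0.0
```

```bash
python3 - <<'E'
from h import *
S=sense();print(S["tool_pos"],S["tcp_rot"],S["joint_pos"])
w=cam("wrist");snapshot("wrist")
d=pinpoint("wrist","bin_nozzles_tab");print([(e["at"],e["conf"]) for e in d]);print(proj(w,np.array([533.,-33,61.5])),proj(w,np.array([531.,-33,59.5])))
E
```

```text
[523.43498236 -29.68442353 178.78284276] [1.38602409e+02 1.27231715e-01 8.52465917e+01] [-12.66387113 -51.13376424 143.09997651   7.00530288  47.1119081
 -10.81405181]
[([195.5, 203.3], 0.65)]
[195.77744056 200.24519298] [192.64999702 200.3838467 ]
```

```bash
python3 - <<'E'
from h import *
S=sense();st=[S["tool_pos"].tolist(),S["tcp_rot"].tolist()];print(st,S["time"])
plan([([590,-38,190],[180,0,85.3])],start=st)
E
```

```text
[[523.4926713673527, -29.753689040391247, 178.77950701192322], [138.59115629337668, 0.1284538048068895, 85.23599295440654]] 28.4
dp [-0.014, 0.288, 0.179] ang [0.23, 0.001, -0.0]
final cmd [589.91 -38.07 190.03] [ 1.7999e+02 -4.0000e-02  8.5300e+01]
```

{"op": "step_arm", "data": {
  "targets": [
    {"dp": [0, 0.04, 0.0], "angular": [0.04, 0, 0], "fingers": 0.5},
    {"dp": [0, 0.1, 0.03], "angular": [0.09, 0, 0], "fingers": 0.5},
    {"dp": [-0.01, 0.18, 0.08], "angular": [0.14, 0, 0], "fingers": 0.5},
    {"dp": [-0.014, 0.25, 0.14], "angular": [0.19, 0, 0], "fingers": 0.5},
    {"dp": [-0.014, 0.288, 0.179], "angular": [0.23, 0.001, 0], "fingers": 0.5},
    {"dp": [-0.014, 0.288, 0.179], "angular": [0.23, 0.001, 0], "fingers": 0.5},
    {"dp": [-0.014, 0.288, 0.179], "angular": [0.23, 0.001, 0], "fingers": 0.5},
    {"dp": [-0.014, 0.288, 0.179], "angular": [0.23, 0.001, 0], "fingers": 0.5}
  ]
}}

```text
time: 29.4
tool_pos: [589.9, -38.1, 192.5]
tcp_rot: [179.7, -0.0, 85.3]
ft_force: [-1.1, -0.0, -0.0]
finger_gap: 42.6
grip_force: 0.0
```

```bash
python3 - <<'E'
from h import *
S=sense();st=[S["tool_pos"].tolist(),S["tcp_rot"].tolist()];print(st,S["time"],S["qd"])
snapshot("wrist");w=cam("wrist")
S=sense();st=[S["tool_pos"].tolist(),S["tcp_rot"].tolist()];print(st)
d=pinpoint("wrist","bin_nozzles_bar")
for e in d: print(e["conf"],onz(w,e["at"],70))
plan([([590,-38,38],[180,0,85.3])],start=st)
E
```

```text
[[589.8965191240853, -38.09719103097626, 192.49218261462647], [179.7172033031038, -0.025770363529323898, 85.28797646217127]] 29.4 [-0.05784822 -1.21220596 -0.0139956  -0.03719003  0.14726872 -0.02238156]
[[589.9821916184397, -38.09152758105071, 192.92198776579633], [179.68210451659087, -0.02153053363139606, 85.2900623311898]]
0.68 [591.80381279 -41.15238962]
dp [0.0, -0.004, 0.775] ang [0.002, -0.0, -0.0]
final cmd [590.05 -38.04  37.92] [-1.7996e+02 -2.0000e-02  8.5290e+01]
```

{"op": "step_arm", "data": {
  "targets": [
    {"dp": [0, 0, 0.2], "angular": [0.002, 0, 0], "fingers": 0.5},
    {"dp": [0, 0, 0.42], "angular": [0.002, 0, 0], "fingers": 0.5},
    {"dp": [0, 0, 0.6], "angular": [0.002, 0, 0], "fingers": 0.5},
    {"dp": [0, 0, 0.7], "angular": [0.002, 0, 0], "fingers": 0.5},
    {"dp": [0, 0, 0.77], "angular": [0.002, 0, 0], "fingers": 0.5},
    {"dp": [0, 0, 0.77], "angular": [0.002, 0, 0], "fingers": 0.9},
    {"dp": [0, 0, 0.77], "angular": [0.002, 0, 0], "fingers": 1},
    {"dp": [0, 0, 0.77], "angular": [0.002, 0, 0], "fingers": 1}
  ]
}}

```text
time: 30.5
tool_pos: [591.8, -38.3, 38.3]
tcp_rot: [-179.9, -0.0, 85.3]
ft_force: [-1.0, -0.7, 3.5]
finger_gap: 8.3
grip_force: 39.3
```

{"op": "step_arm", "data": {
  "targets": [
    {"dp": [0, 0, 0], "angular": [0, 0, 0], "fingers": 1},
    {"dp": [0, 0, 0], "angular": [0, 0, 0], "fingers": 1},
    {"dp": [0, 0, -0.02], "angular": [0, 0, 0], "fingers": 1},
    {"dp": [0, 0, -0.05], "angular": [0, 0, 0], "fingers": 1},
    {"dp": [0, 0, -0.1], "angular": [0, 0, 0], "fingers": 1},
    {"dp": [0, 0, -0.15], "angular": [0, 0, 0], "fingers": 1},
    {"dp": [0, 0, -0.19], "angular": [0, 0, 0], "fingers": 1},
    {"dp": [0, 0, -0.2], "angular": [0, 0, 0], "fingers": 1}
  ]
}}

```text
time: 31.5
tool_pos: [591.5, -38.3, 77.8]
tcp_rot: [-179.8, -0.0, 85.3]
ft_force: [-1.0, 0.3, -1.6]
finger_gap: 8.3
grip_force: 39.0
```

```bash
python3 - <<'E'
from h import *
S=sense();print(S["tool_pos"],S["tcp_rot"],S["time"],S["joint_pos"])
json.dump([[590,-38.1,78.9],[180,0,85.3]],open("cmd.json","w"))
plan([([580,-55,80],[180,0,55]),([570,-75,80],[180,0,25]),([560,-92,80],[180,0,0])])
E
```

```text
[591.46968126 -38.26122135  77.83544289] [-1.79817226e+02 -2.69833361e-02  8.52858515e+01] 31.5 [-8.66618884e+00  1.21482709e+01  9.41022422e+01  1.49041068e-02
  7.39336869e+01 -3.95623114e+00]
dp [-0.088, -0.043, -0.005] ang [-0.0, -0.0, 0.168]
dp [-0.192, -0.085, -0.005] ang [0.0, -0.0, 0.335]
dp [-0.281, -0.127, -0.005] ang [0.0, -0.0, 0.474]
final cmd [560.08 -92.03  79.9 ] [ 1.8e+02 -0.0e+00 -2.0e-02]
```

{"op": "step_arm", "data": {
  "targets": [
    {"dp": [-0.02, -0.01, 0], "angular": [0, 0, 0.03], "fingers": 1},
    {"dp": [-0.05, -0.03, 0], "angular": [0, 0, 0.085], "fingers": 1},
    {"dp": [-0.08, -0.04, 0], "angular": [0, 0, 0.144], "fingers": 1},
    {"dp": [-0.12, -0.06, 0], "angular": [0, 0, 0.203], "fingers": 1},
    {"dp": [-0.16, -0.08, 0], "angular": [0, 0, 0.262], "fingers": 1},
    {"dp": [-0.2, -0.1, 0], "angular": [0, 0, 0.32], "fingers": 1},
    {"dp": [-0.24, -0.11, 0], "angular": [0, 0, 0.379], "fingers": 1},
    {"dp": [-0.265, -0.12, 0], "angular": [0, 0, 0.43], "fingers": 1}
  ]
}}

```text
time: 32.5
tool_pos: [562.1, -89.3, 76.5]
tcp_rot: [-179.9, 0.3, 7.5]
ft_force: [0.5, 1.1, -2.3]
finger_gap: 7.9
grip_force: 39.0
```

```bash
python3 - <<'E'
from h import *
S=sense();st=[S["tool_pos"].tolist(),S["tcp_rot"].tolist()];print(st,S["time"])
plan([([560,-92,60],[180,0,0]),([560,-92,37],[180,0,0])],start=st)
E
```

```text
[[562.1456560696002, -89.31829219713687, 76.50290533602966], [-179.90067115102545, 0.2911317326032797, 7.546857612861022]] 32.5
dp [-0.012, 0.012, 0.083] ang [-0.0, 0.002, 0.042]
dp [-0.011, 0.012, 0.198] ang [-0.0, 0.002, 0.042]
final cmd [560.07 -91.94  36.91] [-1.7992e+02 -6.0000e-02 -1.0000e-02]
```

{"op": "step_arm", "data": {
  "targets": [
    {"dp": [-0.005, 0.005, 0.02], "angular": [0, 0, 0.02], "fingers": 1},
    {"dp": [-0.012, 0.012, 0.06], "angular": [0, 0.001, 0.042], "fingers": 1},
    {"dp": [-0.012, 0.012, 0.12], "angular": [0, 0.001, 0.042], "fingers": 1},
    {"dp": [-0.012, 0.012, 0.16], "angular": [0, 0.001, 0.042], "fingers": 1},
    {"dp": [-0.012, 0.012, 0.185], "angular": [0, 0.001, 0.042], "fingers": 1},
    {"dp": [-0.012, 0.012, 0.2], "angular": [0, 0.001, 0.042], "fingers": 1},
    {"dp": [-0.012, 0.012, 0.21], "angular": [0, 0.001, 0.042], "fingers": 1},
    {"dp": [-0.012, 0.012, 0.21], "angular": [0, 0.001, 0.042], "fingers": 1}
  ]
}}

```text
time: 33.5
tool_pos: [561.7, -91.7, 38.8]
tcp_rot: [-180.0, -0.0, 0.4]
ft_force: [-13.2, 4.1, 27.0]
finger_gap: 8.1
grip_force: 42.0
```

{"op": "step_arm", "data": {
  "targets": [
    {"dp": [0, 0, -0.01], "angular": [0, 0, 0], "fingers": 1},
    {"dp": [0, 0, -0.012], "angular": [0, 0, 0], "fingers": 0.7},
    {"dp": [0, 0, -0.012], "angular": [0, 0, 0], "fingers": 0.5},
    {"dp": [0, 0, -0.012], "angular": [0, 0, 0], "fingers": 0.5},
    {"dp": [0, 0, -0.1], "angular": [0, 0, 0], "fingers": 0.5},
    {"dp": [0, 0, -0.35], "angular": [0, 0, 0], "fingers": 0.5},
    {"dp": [0, 0, -0.6], "angular": [0, 0, 0], "fingers": 0.5},
    {"dp": [0, 0, -0.85], "angular": [0, 0, 0], "fingers": 0.5}
  ]
}}

```text
time: 34.5
tool_pos: [560.6, -91.9, 207.9]
tcp_rot: [-180.0, 0.0, 0.3]
ft_force: [1.3, -0.5, 0.0]
finger_gap: 42.5
grip_force: 0.0
```

```bash
cat > fitbin.py <<'E'
from h import *
def fitbin(x0,yaw0,cams=("wrist","top","scene")):
  for c in cams: snapshot(c)
  C={c:cam(c) for c in cams}
  L={"bin_nozzles":(0,0,0),"bin_nozzles_bar":(-18,0,70),"bin_nozzles_tab":(-75,0,61.5),"bin_nozzles_spout":(57.5,0,45)}
  O=[]
  for c in cams:
    for l in L:
      for e in pinpoint(c,l)[:1]:
        R=Ro.from_euler("z",yaw0).as_matrix()
        if np.linalg.norm(proj(C[c],R@np.array(L[l])+[*x0,0])-e["at"])<25:O.append((c,l,e["at"]))
  def res(q):
    R=Ro.from_euler("z",q[2]).as_matrix();return np.concatenate([(proj(C[c],R@np.array(L[l])+[q[0],q[1],0])-a) for c,l,a in O])
  o=least_squares(res,[*x0,yaw0],loss="soft_l1",f_scale=2.)
  for (c,l,a),r in zip(O,res(o.x).reshape(-1,2)):print(c,l,r.round(1))
  q=o.x;R=Ro.from_euler("z",q[2]).as_matrix()
  print("bin",q[:2].round(1),"yaw",np.degrees(q[2]).round(1),"tab",(R@L["bin_nozzles_tab"]+[q[0],q[1],0]).round(1))
  return q
E
python3 - <<'E'
from fitbin import *
q=fitbin([560,-110],-np.pi/2)
S=sense();st=[S["tool_pos"].tolist(),S["tcp_rot"].tolist()];print(st,S["time"],S["joint_pos"])
b=np.degrees(q[2]);R=Ro.from_euler("z",b,degrees=True).as_matrix()
tab=R@[-75,0,61.5]+[q[0],q[1],0];a=R@[.7071,0,-.7071]
print("grasp",tab+34*a,"pre",tab-70*a)
plan([((tab-70*a).tolist(),[135,0,b+90])],start=st)
plan([((tab+34*a).tolist(),[135,0,b+90])])
E
```

```text
wrist bin_nozzles [ 2.8 -0. ]
wrist bin_nozzles_bar [-1.7 -0.9]
wrist bin_nozzles_tab [0.2 1.2]
wrist bin_nozzles_spout [-1.5  1.7]
top bin_nozzles [ 0.7 -1.7]
top bin_nozzles_bar [-2.3  0. ]
top bin_nozzles_tab [ 0.2 -1.7]
top bin_nozzles_spout [-0.2  0.2]
scene bin_nozzles [-4.3  1.2]
scene bin_nozzles_bar [-0.   0.9]
scene bin_nozzles_tab [-2.8 -1.8]
scene bin_nozzles_spout [0.2 2.9]
bin [ 564.9 -111.1] yaw -89.4 tab [564.2 -36.1  61.5]
[[560.410161461093, -91.80505166460463, 204.4389248187497], [-179.9211396814397, 0.12633680033522104, 0.32931516773038677]] 35.25 [-1.45062640e+01  2.77779057e+00  9.07179613e+01  4.39587416e-02
  8.66465662e+01  7.51618819e+01]
grasp [564.41161071 -60.1536187   37.4586    ] pre [563.66188975  13.38095952 110.997     ]
dp [0.02, -0.525, 0.468] ang [-0.25, 0.001, -0.001]
final cmd [563.6   13.34 110.97] [1.3508e+02 3.0000e-02 5.6000e-01]
dp [0.001, 0.001, 0.52] ang [-0.0, 0.0, 0.0]
final cmd [564.48 -60.23  37.48] [1.3508e+02 3.0000e-02 5.6000e-01]
```

{"op": "step_arm", "data": {
  "targets": [
    {"dp": [0, -0.05, 0.0], "angular": [-0.04, 0, 0], "fingers": 0.5},
    {"dp": [0, -0.15, 0.04], "angular": [-0.09, 0, 0], "fingers": 0.5},
    {"dp": [0.01, -0.3, 0.12], "angular": [-0.14, 0, 0], "fingers": 0.5},
    {"dp": [0.02, -0.45, 0.25], "angular": [-0.19, 0, 0], "fingers": 0.5},
    {"dp": [0.02, -0.525, 0.4], "angular": [-0.23, 0, 0], "fingers": 0.5},
    {"dp": [0.02, -0.525, 0.468], "angular": [-0.25, 0.001, -0.001], "fingers": 0.5},
    {"dp": [0.02, -0.525, 0.468], "angular": [-0.25, 0.001, -0.001], "fingers": 0.5},
    {"dp": [0.02, -0.525, 0.468], "angular": [-0.25, 0.001, -0.001], "fingers": 0.5}
  ]
}}

```text
time: 36.25
tool_pos: [564.6, 13.1, 112.5]
tcp_rot: [135.2, -0.1, 0.5]
ft_force: [-0.4, 0.4, -0.1]
finger_gap: 42.8
grip_force: 0.0
```

```bash
python3 - <<'E'
from h import *
w=cam("wrist");snapshot("wrist");d=pinpoint("wrist","bin_nozzles_tab");print([(e["at"],e["conf"]) for e in d],proj(w,np.array([564.2,-36.1,61.5])))
S=sense();st=[S["tool_pos"].tolist(),S["tcp_rot"].tolist()];print(st,S["time"],S["joint_pos"])
plan([([564.4,-60.2,37.5],[135,0,.6])],start=st)
E
```

```text
[([280.1, 211.0], 0.78)] [278.41624041 208.70029331]
[[565.0237237721345, 12.820639334072032, 113.3267055300779], [135.18690251297343, -0.1977430778442483, 0.46937484511870997]] 36.35 [ 22.28850829  22.58439143  90.18263307 -40.96664083  87.98976645
 121.21650038]
dp [-0.007, -0.008, 0.526] ang [-0.001, -0.0, -0.001]
final cmd [564.48 -60.2   37.56] [ 1.3501e+02 -7.0000e-02  6.0000e-01]
```

{"op": "step_arm", "data": {
  "newtons": 80,
  "targets": [
    {"dp": [0, 0, 0.12], "angular": [0, 0, 0], "fingers": 0.5},
    {"dp": [0, 0, 0.25], "angular": [0, 0, 0], "fingers": 0.5},
    {"dp": [-0.004, -0.004, 0.37], "angular": [0, 0, 0], "fingers": 0.5},
    {"dp": [-0.007, -0.008, 0.46], "angular": [0, 0, 0], "fingers": 0.5},
    {"dp": [-0.007, -0.008, 0.51], "angular": [-0.001, 0, -0.001], "fingers": 0.5},
    {"dp": [-0.007, -0.008, 0.526], "angular": [-0.001, 0, -0.001], "fingers": 0.5},
    {"dp": [-0.007, -0.008, 0.526], "angular": [-0.001, 0, -0.001], "fingers": 1},
    {"dp": [-0.007, -0.008, 0.526], "angular": [-0.001, 0, -0.001], "fingers": 1}
  ]
}}

```text
time: 37.35
tool_pos: [563.7, -59.4, 36.4]
tcp_rot: [134.9, 0.1, 0.7]
ft_force: [-1.2, -3.3, 7.1]
finger_gap: 7.3
grip_force: 49.0
```

{"op": "step_arm", "data": {
  "targets": [
    {"dp": [0, 0, 0], "angular": [0, 0, 0], "fingers": 1},
    {"dp": [0, 0, 0], "angular": [0, 0, 0], "fingers": 1},
    {"dp": [0, -0.01, -0.01], "angular": [0, 0, 0], "fingers": 1},
    {"dp": [0, -0.02, -0.02], "angular": [0, 0, 0], "fingers": 1},
    {"dp": [0, -0.05, -0.05], "angular": [0, 0, 0], "fingers": 1},
    {"dp": [0, -0.09, -0.09], "angular": [0, 0, 0], "fingers": 1},
    {"dp": [0, -0.13, -0.13], "angular": [0, 0, 0], "fingers": 1},
    {"dp": [0, -0.15, -0.15], "angular": [0, 0, 0], "fingers": 1}
  ]
}}

```text
time: 38.35
tool_pos: [562.9, -17.5, 36.4]
tcp_rot: [134.8, 0.1, 0.7]
ft_force: [0.4, -5.0, 6.2]
finger_gap: 7.2
grip_force: 78.2
```

```bash
python3 - <<'E'
from h import *
S=sense();print(S["tool_pos"],S["joint_pos"],S["time"])
st=[[563,-17.5,37],[134.9,0,.7]]
r=[134.9,0,.7]
plan([([563,-18,60],r),([564,-30,110],r),([565,-90,165],r),([565,-150,190],r),([565,-205,198],r)],start=st)
plan([([565,-225,195],[148,0,.7]),([565,-250,188],[165,0,.7]),([565,-270,181],[180,0,.7]),([565,-285,177],[200,0,.7])])
plan([([565,-298,172],[220,0,.7]),([565,-311,168],[240,0,.7])])
E
```

```text
[562.90167687 -17.50704623  36.41811643] [ 19.89608035  27.49334524  93.31376722 -42.71353161  80.82883137
 124.66788335] 38.35
dp [-0.0, 0.083, -0.079] ang [0.0, 0.0, 0.0]
dp [0.004, 0.303, -0.213] ang [0.0, 0.0, 0.0]
dp [0.006, 0.709, -0.195] ang [0.0, 0.0, 0.0]
dp [0.002, 1.01, -0.071] ang [0.0, 0.0, 0.0]
dp [-0.001, 1.232, 0.096] ang [0.0, 0.0, 0.0]
final cmd [ 565.09 -205.02  197.98] [134.9   0.    0.7]
dp [-0.002, 0.06, 0.081] ang [0.073, 0.0, 0.0]
dp [-0.003, 0.123, 0.195] ang [0.167, 0.0, 0.0]
dp [-0.004, 0.169, 0.29] ang [0.251, 0.0, 0.0]
dp [-0.005, 0.208, 0.357] ang [0.362, 0.0, 0.0]
final cmd [ 565.07 -284.96  177.05] [-159.94    0.      0.7 ]
dp [-0.001, 0.07, 0.001] ang [0.111, 0.0, 0.0]
dp [-0.002, 0.138, -0.002] ang [0.222, 0.0, -0.0]
final cmd [ 564.99 -311.03  167.96] [-119.98    0.      0.7 ]
```

{"op": "step_arm", "data": {
  "targets": [
    {"dp": [0, 0.04, -0.04], "angular": [0, 0, 0], "fingers": 1},
    {"dp": [0, 0.12, -0.11], "angular": [0, 0, 0], "fingers": 1},
    {"dp": [0, 0.22, -0.17], "angular": [0, 0, 0], "fingers": 1},
    {"dp": [0.004, 0.36, -0.21], "angular": [0, 0, 0], "fingers": 1},
    {"dp": [0.004, 0.54, -0.2], "angular": [0, 0, 0], "fingers": 1},
    {"dp": [0.004, 0.72, -0.19], "angular": [0, 0, 0], "fingers": 1},
    {"dp": [0.004, 0.88, -0.13], "angular": [0, 0, 0], "fingers": 1},
    {"dp": [0.004, 0.98, -0.09], "angular": [0, 0, 0], "fingers": 1}
  ]
}}

```text
time: 39.35
tool_pos: [565.3, -144.3, 189.2]
tcp_rot: [134.9, -0.0, 0.6]
ft_force: [-0.2, 0.0, -2.6]
finger_gap: 7.1
grip_force: 78.3
```

```bash
python3 - <<'E'
from h import *
S=sense();print(S["tool_pos"],S["tcp_rot"],S["joint_pos"],S["ft_force"],S["grip_force"],S["finger_gap"],S["time"])
st=[S["tool_pos"].tolist(),S["tcp_rot"].tolist()]
plan([([565,-190,197],[139,0,.7]),([565,-225,195],[150,0,.7]),([565,-250,188],[165,0,.7]),([565,-270,181],[180,0,.7]),([565,-285,177],[200,0,.7])],start=st)
plan([([565,-298,172],[220,0,.7]),([565,-311,168],[240,0,.7])])
E
```

```text
[ 565.34011038 -144.27538366  189.19968666] [ 1.34922803e+02 -2.23956416e-03  6.27732156e-01] [  7.90768122   9.82671212  97.0082055  -45.01988365  83.18518195
 107.02606087] [-0.2329395   0.03727361 -2.59674168] 78.29799056053162 7.05300460631414 39.35
dp [-0.004, 0.189, 0.134] ang [0.023, 0.0, -0.0]
dp [-0.006, 0.306, 0.265] ang [0.084, 0.0, -0.0]
dp [-0.007, 0.369, 0.378] ang [0.167, 0.0, -0.0]
dp [-0.009, 0.415, 0.474] ang [0.25, 0.0, -0.0]
dp [-0.009, 0.454, 0.541] ang [0.362, 0.0, -0.0]
final cmd [ 565.08 -285.02  177.09] [-159.92   -0.      0.63]
dp [-0.001, 0.07, 0.002] ang [0.111, -0.0, -0.0]
dp [-0.002, 0.138, -0.002] ang [0.222, -0.0, -0.0]
final cmd [ 564.97 -311.08  167.98] [-119.96   -0.      0.63]
```

{"op": "step_arm", "data": {
  "targets": [
    {"dp": [-0.002, 0.09, 0.06], "angular": [0.01, 0, 0], "fingers": 1},
    {"dp": [-0.004, 0.189, 0.134], "angular": [0.03, 0, 0], "fingers": 1},
    {"dp": [-0.005, 0.26, 0.21], "angular": [0.065, 0, 0], "fingers": 1},
    {"dp": [-0.006, 0.31, 0.27], "angular": [0.11, 0, 0], "fingers": 1},
    {"dp": [-0.007, 0.35, 0.34], "angular": [0.16, 0, 0], "fingers": 1},
    {"dp": [-0.007, 0.39, 0.41], "angular": [0.21, 0, 0], "fingers": 1},
    {"dp": [-0.009, 0.415, 0.474], "angular": [0.26, 0, 0], "fingers": 1},
    {"dp": [-0.009, 0.44, 0.51], "angular": [0.31, 0, 0], "fingers": 1}
  ]
}}

```text
time: 40.35
tool_pos: [564.9, -278.2, 178.5]
tcp_rot: [-169.1, 0.0, 0.7]
ft_force: [-0.2, -0.7, -3.4]
finger_gap: 6.9
grip_force: 78.4
```

```bash
python3 - <<'E'
from h import *
S=sense();print(S["tool_pos"],S["tcp_rot"],S["joint_pos"],S["ft_force"],S["grip_force"],S["finger_gap"],S["time"])
st=[S["tool_pos"].tolist(),S["tcp_rot"].tolist()]
plan([([565,-285,177],[200,0,.7]),([565,-298,172],[220,0,.7]),([565,-311,168],[240,0,.7])],start=st)
E
```

```text
[ 564.86949433 -278.19771226  178.52592059] [-1.69063180e+02  2.04268797e-02  7.08654725e-01] [-36.2623291   18.68953833  76.26264319   8.71004584  91.67326143
  52.78087814] [-0.24385321 -0.72038599 -3.36776194] 78.41547846794128 6.884918823824952 40.35
dp [0.0, 0.035, 0.001] ang [0.05, 0.0, 0.0]
dp [-0.001, 0.103, 0.013] ang [0.161, 0.0, -0.0]
dp [-0.001, 0.171, 0.021] ang [0.273, 0.0, -0.0]
final cmd [ 565.07 -310.98  167.91] [-1.1992e+02  2.0000e-02  7.1000e-01]
```

{"op": "step_arm", "data": {
  "targets": [
    {"dp": [0, 0.03, 0], "angular": [0.045, 0, 0], "fingers": 1},
    {"dp": [0, 0.06, 0.005], "angular": [0.095, 0, 0], "fingers": 1},
    {"dp": [0, 0.09, 0.01], "angular": [0.145, 0, 0], "fingers": 1},
    {"dp": [0, 0.12, 0.015], "angular": [0.195, 0, 0], "fingers": 1},
    {"dp": [0, 0.15, 0.02], "angular": [0.245, 0, 0], "fingers": 1},
    {"dp": [0, 0.171, 0.021], "angular": [0.273, 0, 0], "fingers": 1},
    {"dp": [0, 0.171, 0.021], "angular": [0.273, 0, 0], "fingers": 1},
    {"dp": [0, 0.171, 0.021], "angular": [0.273, 0, 0], "fingers": 1}
  ]
}}

```text
time: 41.35
tool_pos: [565.8, -310.2, 167.8]
tcp_rot: [-120.4, 0.1, 0.7]
ft_force: [0.3, 0.0, -0.3]
finger_gap: 7.0
grip_force: 78.7
```

```bash
python3 - <<'E'
from h import *
import cv2
S=sense();print(S["tool_pos"],S["tcp_rot"],S["joint_pos"],S["ft_force"],S["grip_force"],S["finger_gap"],S["time"])
for c in("top","scene","wrist"):
  cv2.imwrite(f"pics/m_{c}.png",snapshot(c));p=cam(c)
  print(c,[(np.round(e["at"],0).tolist(),round(e["conf"],2),onz(p,e["at"],15).round(0).tolist()) for e in pinpoint(c,"nozzle0_mid")])
E
```

```text
[ 565.82037681 -310.23274207  167.79764238] [-1.20353084e+02  5.70854043e-02  7.19434548e-01] [-51.90022608  60.00854417  38.11614953  41.23641579 127.42377929
  49.19702532] [ 0.31236288  0.00109543 -0.31272375] 78.6935019493103 7.013903355081441 41.35
top [([406.0, 187.0], 0.71, [588.0, -309.0]), ([431.0, 190.0], 0.46, [581.0, -386.0]), ([419.0, 211.0], 0.37, [513.0, -346.0])]
scene [([373.0, 247.0], 0.7, [567.0, 305.0]), ([151.0, 237.0], 0.54, [531.0, -334.0]), ([129.0, 244.0], 0.33, [556.0, -391.0])]
wrist [([458.0, 269.0], 0.64, [518.0, -342.0])]
```

```bash
python3 - <<'E'
import cv2,numpy as np
t=cv2.imread("pics/m_top.png")[130:260,340:490];s=cv2.imread("pics/m_scene.png")[190:300,90:230];w=cv2.imread("pics/m_wrist.png")
a=np.hstack([cv2.resize(t,(346,300)),cv2.resize(s,(382,300))]);b=cv2.resize(w,(400,300))
cv2.imwrite("pics/n.png",np.vstack([a,cv2.copyMakeBorder(b,0,0,0,328,0)]))
E
```

```text
(no output)
```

View pics/n.png

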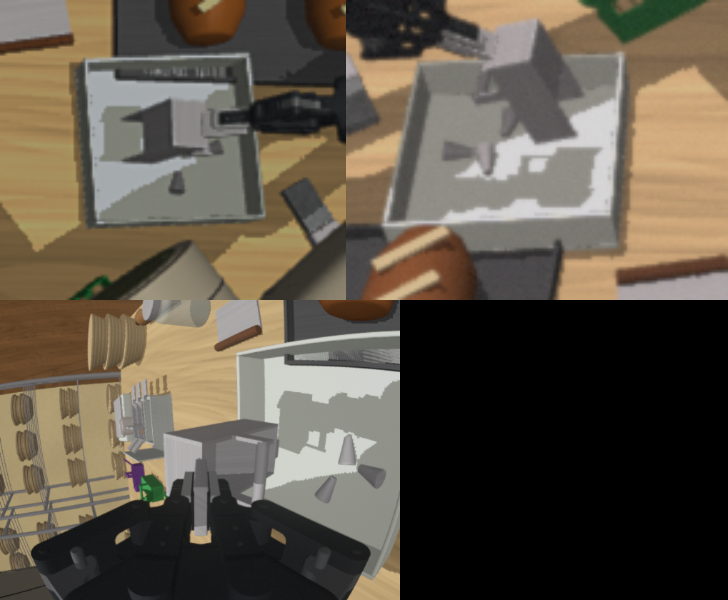

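```bash
python3 - <<'E'
from h import *
S=sense();st=[S["tool_pos"].tolist(),S["tcp_rot"].tolist()];print(st,S["time"],S["ft_force"])
plan([([565,-290,185],[212,0,.7]),([565,-265,200],[183,0,.7]),([565,-245,205],[165,0,.7])],start=st)
plan([([565,-225,205],[155,0,.7]),([565,-150,200],[134.9,0,.7]),([565,-90,170],[134.9,0,.7])])
E
```

```text
[[565.8989572608125, -310.0601383407661, 168.7529217329951], [-120.32574270545152, 0.029653839710671155, 0.7319402979534386]] 41.65 [-0.41021067 -0.97875328 -2.03450539]
dp [-0.003, -0.121, 0.046] ang [-0.154, 0.0, 0.0]
dp [-0.002, -0.249, 0.116] ang [-0.315, 0.0, 0.0]
dp [-0.0, -0.321, 0.189] ang [-0.415, 0.0, 0.0]
final cmd [ 565.09 -245.02  205.08] [1.6497e+02 3.0000e-02 7.3000e-01]
dp [0.001, -0.097, -0.026] ang [-0.055, 0.0, 0.0]
dp [0.006, -0.465, -0.099] ang [-0.167, 0.0, 0.0]
dp [0.01, -0.794, -0.032] ang [-0.167, 0.0, 0.0]
final cmd [565.09 -89.98 170.09] [1.3491e+02 3.0000e-02 7.3000e-01]
```

{"op": "step_arm", "data": {
  "targets": [
    {"dp": [0, -0.03, 0.01], "angular": [-0.03, 0, 0], "fingers": 1},
    {"dp": [0, -0.07, 0.025], "angular": [-0.085, 0, 0], "fingers": 1},
    {"dp": [-0.003, -0.11, 0.042], "angular": [-0.14, 0, 0], "fingers": 1},
    {"dp": [-0.003, -0.16, 0.066], "angular": [-0.195, 0, 0], "fingers": 1},
    {"dp": [-0.002, -0.2, 0.09], "angular": [-0.25, 0, 0], "fingers": 1},
    {"dp": [-0.002, -0.249, 0.116], "angular": [-0.305, 0, 0], "fingers": 1},
    {"dp": [0, -0.285, 0.15], "angular": [-0.36, 0, 0], "fingers": 1},
    {"dp": [0, -0.321, 0.189], "angular": [-0.415, 0, 0], "fingers": 1}
  ]
}}

```text
time: 42.65
tool_pos: [565.2, -244.8, 206.2]
tcp_rot: [164.8, -0.1, 0.7]
ft_force: [-0.1, 0.2, -3.4]
finger_gap: 7.0
grip_force: 78.5
```

```bash
python3 - <<'E'
from h import *
S=sense();st=[S["tool_pos"].tolist(),S["tcp_rot"].tolist()];print(st,S["time"],S["ft_force"],S["finger_gap"])
plan([([565,-225,205],[155,0,.7]),([565,-150,200],[134.9,0,.7]),([565,-90,170],[134.9,0,.7])],start=st)
plan([([565,-45,90],[134.9,0,.7]),([565,-40,55],[134.9,0,.7])])
E
```

```text
[[565.219633195654, -244.775939761654, 206.1845521924092], [164.77772535807497, -0.14088767815813624, 0.7236960384578828]] 42.65 [-0.06829741  0.17699883 -3.36992062] 6.960911074021262
dp [0.0, -0.097, -0.02] ang [-0.054, -0.001, -0.0]
dp [0.005, -0.465, -0.095] ang [-0.166, -0.001, -0.0]
dp [0.008, -0.794, -0.029] ang [-0.166, -0.001, -0.0]
final cmd [564.95 -90.02 170.09] [1.349e+02 1.000e-02 6.300e-01]
dp [0.003, -0.443, 0.123] ang [0.0, 0.0, -0.0]
dp [0.003, -0.584, 0.229] ang [0.0, 0.0, -0.0]
final cmd [564.97 -40.01  55.02] [1.349e+02 1.000e-02 6.300e-01]
```

{"op": "step_arm", "data": {
  "targets": [
    {"dp": [0, -0.08, -0.02], "angular": [-0.045, 0, 0], "fingers": 1},
    {"dp": [0, -0.18, -0.04], "angular": [-0.1, 0, 0], "fingers": 1},
    {"dp": [0.003, -0.3, -0.06], "angular": [-0.15, 0, 0], "fingers": 1},
    {"dp": [0.005, -0.42, -0.09], "angular": [-0.166, -0.001, 0], "fingers": 1},
    {"dp": [0.005, -0.54, -0.09], "angular": [-0.166, -0.001, 0], "fingers": 1},
    {"dp": [0.006, -0.66, -0.06], "angular": [-0.166, -0.001, 0], "fingers": 1},
    {"dp": [0.008, -0.75, -0.04], "angular": [-0.166, -0.001, 0], "fingers": 1},
    {"dp": [0.008, -0.794, -0.029], "angular": [-0.166, -0.001, 0], "fingers": 1}
  ]
}}

```text
time: 43.65
tool_pos: [564.2, -89.4, 168.2]
tcp_rot: [135.3, 0.3, 0.6]
ft_force: [-0.7, -0.4, -2.4]
finger_gap: 6.8
grip_force: 78.6
```

{"op": "step_arm", "data": {
  "targets": [
    {"dp": [0, -0.06, 0.02], "angular": [0, 0, 0], "fingers": 1},
    {"dp": [0, -0.15, 0.04], "angular": [0, 0, 0], "fingers": 1},
    {"dp": [0.002, -0.25, 0.07], "angular": [0, 0, 0], "fingers": 1},
    {"dp": [0.003, -0.36, 0.1], "angular": [0, 0, 0], "fingers": 1},
    {"dp": [0.003, -0.443, 0.135], "angular": [0, 0, 0], "fingers": 1},
    {"dp": [0.003, -0.51, 0.18], "angular": [0, 0, 0], "fingers": 1},
    {"dp": [0.003, -0.56, 0.215], "angular": [0, 0, 0], "fingers": 1},
    {"dp": [0.003, -0.584, 0.229], "angular": [0, 0, 0], "fingers": 1}
  ]
}}

```text
time: 44.65
tool_pos: [563.5, -39.8, 52.8]
tcp_rot: [135.2, 0.3, 0.6]
ft_force: [0.1, 0.0, -1.4]
finger_gap: 6.6
grip_force: 78.6
```

```bash
python3 - <<'E'
from fitbin import *
S=sense();st=[S["tool_pos"].tolist(),S["tcp_rot"].tolist()];print(st,S["time"],S["ft_force"],S["finger_gap"])
plan([([565,-40,40],[134.9,0,.7]),([565,-40,36],[134.9,0,.7])],start=st)
C={c:cam(c) for c in("top","scene")}
for c in C: snapshot(c)
P={}
for l in("bin_nozzles_spout","bin_nozzles_tab","bin_nozzles_bar"):
  u=[(C[c],pinpoint(c,l)[0]["at"]) for c in C if pinpoint(c,l)]
  if len(u)==2: print(l,tri(u).round(1))
E
```

```text
[[563.5011729220623, -39.7825314356582, 52.75167453491807], [135.2269805690296, 0.3380620855049636, 0.586112431690895]] 44.65 [ 0.08554586  0.02958932 -1.41449568] 6.634429465037585
dp [0.008, -0.044, 0.046] ang [-0.002, 0.002, 0.001]
dp [0.008, -0.058, 0.06] ang [-0.002, 0.002, 0.001]
final cmd [565.   -39.98  36.05] [ 1.3487e+02 -4.0000e-02  7.1000e-01]
bin_nozzles_spout [ 576.5 -249.    61.5]
bin_nozzles_tab [558.6 -10.5  65. ]
bin_nozzles_bar [552.9 -78.3  78.9]
```

{"op": "step_arm", "data": {
  "targets": [
    {"dp": [0, -0.015, 0.015], "angular": [0, 0, 0], "fingers": 1},
    {"dp": [0, -0.028, 0.028], "angular": [0, 0, 0], "fingers": 1},
    {"dp": [0, -0.036, 0.036], "angular": [0, 0, 0], "fingers": 1},
    {"dp": [0, -0.042, 0.042], "angular": [0, 0, 0], "fingers": 1},
    {"dp": [0, -0.048, 0.048], "angular": [0, 0, 0], "fingers": 1},
    {"dp": [0, -0.052, 0.052], "angular": [0, 0, 0], "fingers": 1},
    {"dp": [0, -0.052, 0.052], "angular": [0, 0, 0], "fingers": 1},
    {"dp": [0, -0.052, 0.052], "angular": [0, 0, 0], "fingers": 1}
  ]
}}

```text
time: 46.35
tool_pos: [563.9, -39.5, 39.1]
tcp_rot: [135.2, 0.3, 0.6]
ft_force: [-0.8, -0.5, -1.7]
finger_gap: 6.7
grip_force: 78.7
```

{"op": "step_arm", "data": {
  "targets": [
    {"dp": [0, -0.004, 0.004], "angular": [0, 0, 0], "fingers": 1},
    {"dp": [0, -0.007, 0.007], "angular": [0, 0, 0], "fingers": 1},
    {"dp": [0, -0.01, 0.01], "angular": [0, 0, 0], "fingers": 1},
    {"dp": [0, -0.013, 0.013], "angular": [0, 0, 0], "fingers": 1},
    {"dp": [0, -0.015, 0.015], "angular": [0, 0, 0], "fingers": 1},
    {"dp": [0, -0.015, 0.015], "angular": [0, 0, 0], "fingers": 1},
    {"dp": [0, -0.015, 0.015], "angular": [0, 0, 0], "fingers": 1},
    {"dp": [0, -0.015, 0.015], "angular": [0, 0, 0], "fingers": 1}
  ]
}}

```text
time: 47.35
tool_pos: [564.1, -39.5, 36.6]
tcp_rot: [135.2, 0.2, 0.6]
ft_force: [-5.4, 2.9, 11.4]
finger_gap: 6.6
grip_force: 80.6
```

{"op": "step_arm", "data": {
  "targets": [
    {"dp": [0, 0, 0], "angular": [0, 0, 0], "fingers": 0.85},
    {"dp": [0, 0, 0], "angular": [0, 0, 0], "fingers": 0.7},
    {"dp": [0, 0, 0], "angular": [0, 0, 0], "fingers": 0.55},
    {"dp": [0, 0, 0], "angular": [0, 0, 0], "fingers": 0.5},
    {"dp": [0, 0, -0.05], "angular": [0, 0, 0], "fingers": 0.5},
    {"dp": [0, 0, -0.2], "angular": [0, 0, 0], "fingers": 0.5},
    {"dp": [0, 0, -0.4], "angular": [0, 0, 0], "fingers": 0.5},
    {"dp": [0, 0, -0.6], "angular": [0, 0, 0], "fingers": 0.5}
  ]
}}

```text
time: 48.35
tool_pos: [563.2, 46.1, 121.3]
tcp_rot: [135.3, 0.3, 0.6]
ft_force: [1.0, -1.2, 0.1]
finger_gap: 42.7
grip_force: 0.0
```

```bash
python3 - <<'E'
from fitbin import *
fitbin([563,-91],-np.pi/2)
S=sense();print(S["tool_pos"],S["time"],S["ft_force"],S["finger_gap"],S["qd"])
for c in("top","scene"):
  p=cam(c);print(c,[(round(e["conf"],2),onz(p,e["at"],15).round(0).tolist()) for e in pinpoint(c,"nozzle0_mid")])
  for l in("jar","cup","scraper","bin_press","bin_rods"):print(l,[np.round(e["at"]).tolist() for e in pinpoint(c,l)][:3])
E
```

```text
wrist bin_nozzles [0.3 2. ]
wrist bin_nozzles_bar [ 0.  -0.2]
wrist bin_nozzles_tab [ 0.6 -0.1]
wrist bin_nozzles_spout [1.4 0.1]
top bin_nozzles [-5.  -2.9]
top bin_nozzles_tab [-1.3 -4.5]
top bin_nozzles_spout [-1.9  0.1]
scene bin_nozzles [-1.9  0.3]
scene bin_nozzles_bar [ 1.3 -0.9]
scene bin_nozzles_tab [-1.2 -3. ]
scene bin_nozzles_spout [0.4 3.6]
bin [564.5 -89.9] yaw -89.7 tab [564.1 -14.9  61.5]
[563.23125423  44.6842541  119.76476244] 49.1 [ 0.15175743 -0.64341188  0.87623954] 42.68970635556205 [ 0.13992205 -0.02599885 -0.19935149  0.07777558 -0.08994516 -0.16096762]
top [(0.55, [527.0, -343.0])]
jar [[312.0, 125.0]]
cup [[155.0, 219.0]]
scraper [[354.0, 138.0], [424.0, 212.0]]
bin_press [[234.0, 206.0]]
bin_rods [[300.0, 265.0], [374.0, 266.0], [145.0, 298.0]]
scene []
jar [[254.0, 319.0]]
cup [[415.0, 227.0]]
scraper [[211.0, 303.0]]
bin_press [[342.0, 232.0]]
bin_rods [[365.0, 229.0], [408.0, 176.0], [343.0, 234.0]]
```

The bin stands level at (564, -90), with the upright model fitting it to within a few pixels. It is clear of the organiser and the tub, nothing touches it, and the other objects are where they were.

```bash
python3 -c "
from bench import *
print(hand_in())"
```

```text
the job is handed in; nothing more can be done
None
```

I handed the job in at about 49 s. All three nozzles were seen in the tub after tipping, the empty bin stands upright and free on the bench, and the camera checks showed the other bins, jar, cup and scraper where they started; the hand-in returned no verdict.

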